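Turn beeswax bars in the chute and stack them bonded

TASK

Run every beeswax bar on the mat, one at a time, through the turning chute so that it comes out stamped face up (do not turn bars over anywhere else), and lay the bars flat, stamped face up and lengthwise, on the stacking board in staggered courses: first one in each of the three drawn outlines, then the rest each centred over a joint of the course below. Leave the jar and the thread cone where they are.

Things in the scene. Friction and masses are not known exactly. Their poses are not given: they have to be found in the camera images.
- chute: fixed turning chute, plywood base 330 x 130 mm. Origin on its centre line, on the bench, under the end stop of its outlet; x points from the outlet to the tall end (zero yaw: away from the robot), z up. A bar laid on the upper ramp slides in +x, drops nose first down the throat and slides back in -x down the lower ramp, turned over. In 1.5 s it lies level and lengthwise in the outlet, other face up
- chute_throat (a point): centre of the mouth of the throat (50 mm along x, 66 mm wide), level with the top of the steel plates round it: 246 mm above the bench, 275 mm from the origin along x. The plates are the tallest part at that end; the top of the upper ramp is 267 mm above the bench at chute x = 161 mm
- chute_feed (a point): on the slick sheet of the upper ramp, centre line, 50 mm up from its lower lip. Ramp 105 mm long, falls 32 deg towards chute +x, 66 mm wide between guards 10 mm high. Let a bar go lengthwise just above it, within 8 mm of the centre line and 0.15 rad: level, with its centre about 38 mm above this point (tail all but touching), or sloped with the ramp. It slides off at once
- chute_out (a point): centre of a bar at rest in the outlet against the end stop (it may stop up to 30 mm short): 32 mm above the bench. The outlet floor is level, 20 mm above the bench, between side rails 54 mm apart that stand 7 mm above it (keep fingertips higher than that); end stop 16 mm above it. The chute takes one bar at a time: take it out before feeding the next
- board: fixed pale wooden stacking board, 260 x 100 x 5 mm, origin at the centre of its underside, on the bench; long axis x. Three black bar-sized outlines are drawn end to end along x on its top, 74 mm apart centre to centre
- mat: fixed green mat, 300 x 380 x 2 mm, origin at the centre of its underside, long axis y; the bars start on it
- slot_a1 (a point): where the centre of a bar belongs: bottom course, outline at board x = -74 mm; 17 mm above the bench
- slot_a2 (a point): where the centre of a bar belongs: bottom course, middle outline; 17 mm above the bench
- slot_a3 (a point): where the centre of a bar belongs: bottom course, outline at board x = +74 mm; 17 mm above the bench
- slot_b1 (a point): where the centre of a bar belongs: second course, over the joint between a1 and a2 (board x = -37 mm); 41 mm above the bench
- slot_b2 (a point): where the centre of a bar belongs: second course, over the joint between a2 and a3 (board x = +37 mm); 41 mm above the bench
- slot_c1 (a point): where the centre of a bar belongs: third course, over the joint between b1 and b2 (board x = 0); 65 mm above the bench
- bar1: amber beeswax bar, 70 x 45 x 24 mm (x, y, z), about 73 g, slippery, origin at its centre. One broad face (its -z side) is stamped: a cream panel with a dark red disc; the other is plain amber. It starts lying on the mat with the stamped face down. All bars are alike; four to six are present (None: absent or, for a moment, held)
- bar2: amber beeswax bar, 70 x 45 x 24 mm (x, y, z), about 73 g, slippery, origin at its centre. One broad face (its -z side) is stamped: a cream panel with a dark red disc; the other is plain amber. It starts lying on the mat with the stamped face down. All bars are alike; four to six are present (None: absent or, for a moment, held)
- bar3: amber beeswax bar, 70 x 45 x 24 mm (x, y, z), about 73 g, slippery, origin at its centre. One broad face (its -z side) is stamped: a cream panel with a dark red disc; the other is plain amber. It starts lying on the mat with the stamped face down. All bars are alike; four to six are present (None: absent or, for a moment, held)
- bar4: amber beeswax bar, 70 x 45 x 24 mm (x, y, z), about 73 g, slippery, origin at its centre. One broad face (its -z side) is stamped: a cream panel with a dark red disc; the other is plain amber. It starts lying on the mat with the stamped face down. All bars are alike; four to six are present (None: absent or, for a moment, held)
- bar5: amber beeswax bar, 70 x 45 x 24 mm (x, y, z), about 73 g, slippery, origin at its centre. One broad face (its -z side) is stamped: a cream panel with a dark red disc; the other is plain amber. It starts lying on the mat with the stamped face down. All bars are alike; four to six are present (None: absent or, for a moment, held)
- bar6: amber beeswax bar, 70 x 45 x 24 mm (x, y, z), about 73 g, slippery, origin at its centre. One broad face (its -z side) is stamped: a cream panel with a dark red disc; the other is plain amber. It starts lying on the mat with the stamped face down. All bars are alike; four to six are present (None: absent or, for a moment, held)
- glue_jar: bystander: glue jar, 60 mm diameter, 85 mm high, origin at the centre of its foot
- thread_cone: bystander: orange cone of thread, 56 mm diameter, 90 mm high, origin at the centre of its foot

How it is judged:
By the outcome, as a careful person would: the job done as asked, in the order asked, and still so for the second after the job is handed in, with the robot touching nothing.
Of bar1, bar2, bar3, bar4, bar5, bar6 only 4 to 6 are there at a start; the rules pass over those that are not, and their reading is None.
At some moment in a run one of bar1, bar2, bar3, bar4, bar5, bar6 may be knocked a few centimetres aside while the robot is not near it.
It also fails if it takes over 210 s, if anything falls off the work surface, if the arm or the gripper's body presses on something with over 40 N, if the wrist force passes 120 N, or if a joint passes its speed limit or range.

ROBOT

A 6-joint arm with a two-finger parallel gripper is mounted at the origin on the work surface. World frame = base frame: x ahead of the robot, y to its left, z up, the work surface at z = 0. Lengths are in mm, angles in rad, forces in N, time in s.
With the tool pointing down it reaches from about 425 to 925 mm from the base axis. Payload 12.5 kg.
Tool frame: the origin (TCP) lies on the centre line of the jaws, within the pads' length; the fingertips stand 8 mm ahead of it and the grasp point (between the pads) lies 11 mm behind it (ctrl.tips_ahead is the z of the fingertips in the tool frame, in mm); z points along the fingers, y is the line along which they close (so a half turn about z gives the same grasp; the last joint's range is limited). The gripper opens to 85 mm and grips with 20 to 120 N. Pads are 22 mm wide; open, the fingers measure 114 mm over their backs; the gripper's body (76 mm by 85 mm) begins 54 mm behind the grasp point. The pads swing forward as they close: fully open they stand 13 mm farther back than shut.
Start: joints at [1.163, 0.491, 1.559, -0, 1.092, -0.106], TCP at [185.757, 596.773, 239.327] pointing down, gripper open.
Joint ranges: [-3.1, 3.1], [-0.84, 2.19], [0.05, 2.79], [-1.13, 4.28], [0.06, 2.93], [-2.69, 2.69]. Speed limits (rad/s): [2.22, 2.22, 2.79, 3.14, 3.14, 3.14].

INTERFACE

Orientations are given as a unit quaternion [w, x, y, z].
In Python, from plant import get_obs, eyes, ctrl gives the robot as it stands.
- The arm moves only by the tool send_rows, never from a script. Its argument "deltas" is a list of rows, each an object of numbers: "grip": the opening, from 0 (shut) to 1 (fully open); "tx", "ty", "tz": the shift along the tool's x, y, z normalised to -1 to 1, where 1 is 250 mm; "rx", "ry", "rz": the turn, a rotation vector about the tool's x, y, z normalised to -1 to 1, where 1 is 45 degrees. A call has 1 to 8 rows; each row is the pose to reach, as a shift and turn from the pose commanded when the call began, along the tool's axes at that moment; what a row does not reach only later rows make up. A row lasts 1/10 s, in which the tool goes at most 50 mm and 8.59 degrees, less where a joint would pass 70% of its speed; a pose out of reach is approached as far as the arm can. A call with a number of a shift or a turn outside -1 to 1 is refused whole. A call with a gripper value outside its range is refused whole. The fingers move at their own pace and stop on an object; "grip_force" is the grip in N (left out, the last holds). Time passes only in rows, so rows that repeat a pose let the fingers close. It gives the time, the measured TCP pose, the force, the opening and the grip force at its end, in the units of the state.
- get_obs(): the state, without advancing time (a new reading comes with each control period).
- eyes.read_camera(name): name is "scene" or "top" or "wrist"; returns the picture (480x640x3 uint8, red, green, blue); there is no depth.
- eyes.camera_info(name): a dict with "fovy" (degrees; the focal length in pixels is half the picture's height over the tangent of half this angle, whatever the lens; pixels are square), "cx", "cy" (the principal point, pixels), "D" ([k1, k2, p1, p2, k3] as OpenCV has them; the pictures are not rectified), "R" (3x3) and "t" (3): a world point X has camera coordinates R X + t. Camera axes: x right, y down, z forward; pixel columns grow to the right and rows downward; lengths in mm; the calibration is good to about 2 mm. A picture is of the moment at which its call begins: read the wrist's pose just before it. camera_info takes no time and is no camera call; for the wrist camera it gives the pose at the moment of the call.
- ctrl.close_job(): hands the job in; it is judged then, once.
The state is a dict: "time_s": time; "q": joint angles; "qvel": joint speeds; "joint_torque": joint torques, N m; "tcp_pos": TCP position; "orientation": TCP orientation; "contact_force": force on the tool from outside, world axes, zero at the start; "wrist_torque": the same for the moment, N m; "finger_gap": finger opening in mm; "grasp_force": force on a finger pad.
Only numpy, scipy, OpenCV 4.12 (cv2) and the standard library are available. Lean on these libraries where they do the work, as an engineer would, in place of code of your own. Each camera call takes 0.05 s, during which the arm holds its last target. There are 200 camera calls.

## Working session

There is one attempt and no reset: what is moved stays moved. The work goes in short steps, Python scripts to look and compute and a tool call to move; the robot and the scene stay as the last step left them, time stands still between calls to the robot, and variables do not carry over. Pictures are saved under pics/ and viewed, at most 14 in all, crops included, and the job is handed in when it is done.

Besides the shell and the picture viewer there is one more tool, called as a command line: name --argument value ..., lists and objects as JSON in quotes. send_rows: Moves the arm, as the interface text tells. Scaled input: -1 to 1 covers 250 mm each way for a shift and 45 degrees each way for a turn. Its arguments: {"type":"object","properties":{"deltas":{"type":"array"},"grip_force":{"type":"number"}},"required":["deltas"]}

```bash
mkdir -p pics; ls
cat > h.py <<'E'
import numpy as np, cv2
from plant import get_obs, eyes, ctrl
from scipy.spatial.transform import Rotation as Rn
def snap(n,f,crop=None,s=1):
    info=eyes.camera_info(n); im=eyes.read_camera(n); np.savez('pics/'+f+'.npz',im=im,**info)
    o=im
    if crop: x0,y0,x1,y1=crop; o=im[y0:y1,x0:x1]
    if s!=1: o=cv2.resize(o,None,fx=s,fy=s,interpolation=cv2.INTER_CUBIC)
    cv2.imwrite('pics/'+f+'.png',o[:,:,::-1]); return info,im
def K(i):
    f=240/np.tan(np.radians(i['fovy'])/2); return np.array([[f,0,i['cx']],[0,f,i['cy']],[0,0,1.]])
def px2w(i,pts,z):
    p=cv2.undistortPoints(np.array(pts,float).reshape(-1,1,2),K(i),np.array(i['D'],float)).reshape(-1,2)
    d=np.c_[p,np.ones(len(p))]@np.array(i['R']); c=-np.array(i['R']).T@np.array(i['t'])
    return c+d*((z-c[2])/d[:,2])[:,None]
def w2px(i,P):
    r=cv2.Rodrigues(np.array(i['R'],float))[0]
    return cv2.projectPoints(np.array(P,float).reshape(-1,1,3),r,np.array(i['t'],float),K(i),np.array(i['D'],float))[0].reshape(-1,2)
E
python3 - <<'E'
from h import *
for n in ('top','scene'):
    i,_=snap(n,n+'0'); print(n,i['fovy'],-np.array(i['R']).T@i['t'])
o=get_obs(); print(o['tcp_pos'],o['orientation'],o['time_s'],o['finger_gap'],ctrl.tips_ahead)
print(Rn.from_quat(np.roll(o['orientation'],-1)).as_matrix().round(3))
E
```

```text
pics
top 53.29625379542427 [ 474.87178788  -15.48262111 1296.86369067]
scene 43.013539365828294 [1401.21024632  -32.79218214 1353.80619779]
[185.68312855 596.57532758 238.78726034] [-1.16067783e-04  1.50317628e-01  9.88637619e-01 -5.05801551e-04] 0.1 85.3388589494986 8.0
[[-0.955  0.297 -0.   ]
 [ 0.297  0.955 -0.001]
 [ 0.    -0.001 -1.   ]]
```

View pics/top0.png

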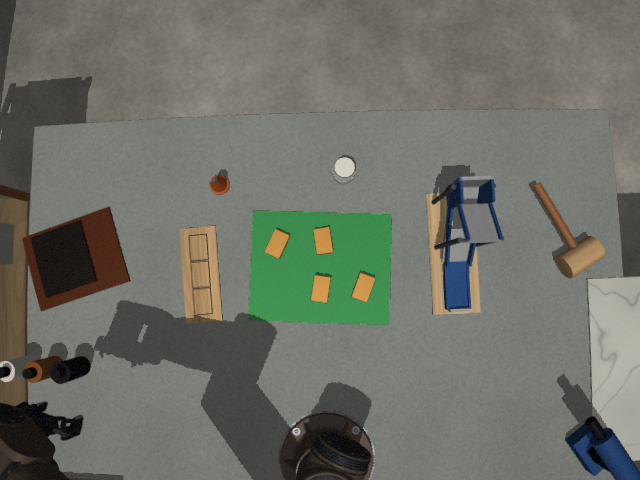

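View pics/scene0.png

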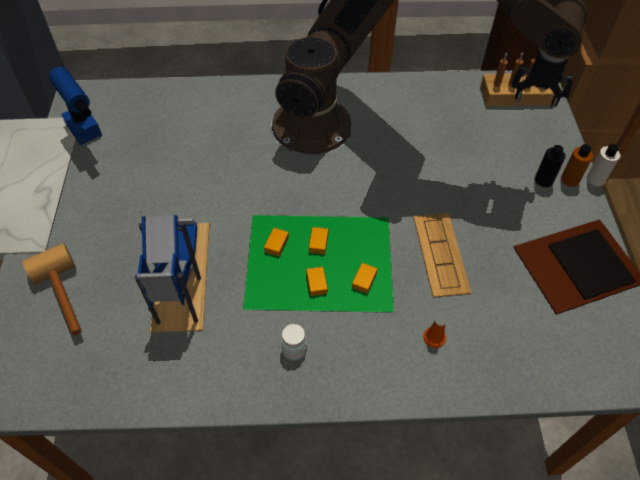

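Run:
```python
from h import *
d=np.load('pics/top0.npz',allow_pickle=True); im=d['im']
a=cv2.resize(im[160:325,415:515],None,fx=3.6,fy=3.6,interpolation=cv2.INTER_CUBIC)
b=cv2.resize(im[160:325,170:290],None,fx=3.6,fy=3.6,interpolation=cv2.INTER_CUBIC)
cv2.imwrite('pics/c1.png',np.hstack([a,b])[:,:,::-1])
hsv=cv2.cvtColor(im,cv2.COLOR_RGB2HSV)
def rects(m,z,lo,hi):
    for c in cv2.findContours(m.astype(np.uint8),0,2)[0]:
        if lo<cv2.contourArea(c)<hi:
            P=px2w(d,c.reshape(-1,2),z)[:,:2].astype(np.float32); r=cv2.minAreaRect(P)
            print(c.reshape(-1,2).mean(0).round(), np.round(r[0],1),np.round(r[1],1),round(r[2],1))
h,s,v=cv2.split(hsv)
print('bars');rects((h>10)&(h<24)&(s>165)&(v>140),26,100,2000)
print('mat');rects((h>50)&(h<75)&(s>150)|((h>10)&(h<24)&(s>165)&(v>140)),2,5000,40000)
print('board');rects((h>8)&(h<24)&(s>60)&(s<165)&(v>120),5,1000,10000)
```

```text
bars
mat
board
[202. 282.] [500.3 331.2] [259.4 100.9] 3.8
[447. 256.] [ 542.1 -358.3] [329.8 130.9] 0.8
```

View pics/c1.png

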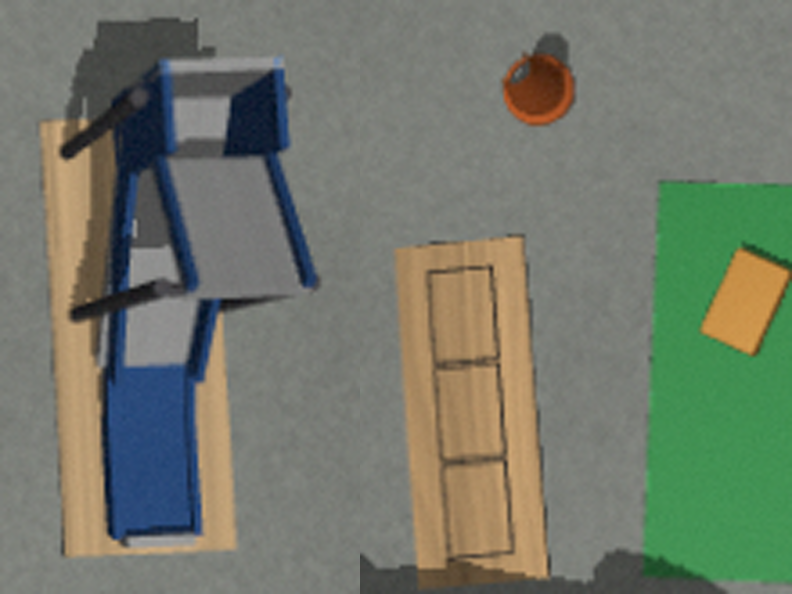

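Run:
```python
from h import *
d=np.load('pics/top0.npz',allow_pickle=True); im=d['im']
C=lambda p:np.array(p)/3.6+[415,160]
def show(n,p,z): 
    w=px2w(d,C(p)-.36,z)[:,:2]; print(n,w.round(1).tolist(), 'mean',w.mean(0).round(1)); return w
show('base',[(65,555),(237,548),(40,121)],10)
show('mouth',[(174,73),(277,70),(273,152),(168,157)],246)
show('stop',[(123,541),(200,541)],36)
show('outlet',[(112,370),(192,367),(200,530),(118,535)],20)
show('ramptop',[(195,292),(310,290)],267)
D=lambda p:np.array(p)/3.6+[170-100,160]
w=px2w(d,np.array([(430-360,270),(492-360,266),(513-360,552),(447-360,557)])/3.6+[170,160]-.3,5)[:,:2];print('outl',w.round(1).tolist(),w.mean(0))
hsv=cv2.cvtColor(im,cv2.COLOR_RGB2HSV)
print(hsv[243,278],hsv[240,322],hsv[300,265])
m=((hsv[...,0]<24)&(hsv[...,1]>120)&(hsv[...,2]>140)).astype(np.uint8); m[:,:250]=0;m[:,390:]=0
for c in cv2.findContours(m,0,2)[0]:
    if cv2.contourArea(c)>100:
        r=cv2.minAreaRect(px2w(d,c.reshape(-1,2),26)[:,:2].astype(np.float32)); print('bar',np.round(r[0],1),np.round(r[1],1),round(r[2],1))
```

```text
base [[378.3, -294.7], [379.1, -425.0], [704.9, -289.7]] mean [ 487.4 -336.5]
mouth [[691.3, -325.4], [692.0, -391.3], [640.1, -385.3], [638.4, -318.5]] mean [ 665.4 -355.1]
stop [[389.0, -332.2], [387.1, -389.3]] mean [ 388.1 -360.7]
outlet [[514.5, -333.2], [515.0, -393.7], [394.1, -394.3], [392.4, -332.6]] mean [ 454.  -363.5]
ramptop [[552.4, -324.6], [551.8, -395.9]] mean [ 552.1 -360.3]
outl [[608.1, 362.0], [609.9, 313.7], [393.2, 298.9], [390.1, 349.7]] [500.31429692 331.09215928]
[ 17 162 203] [ 17 161 203] [ 67 139 145]
bar [453.7   4.3] [43.  67.9] 80.4
bar [ 454.7 -108.8] [42.9 67.7] 68.4
bar [576.6 118.6] [43.4 67.6] 64.5
bar [581.8  -4.8] [67.9 43.1] 7.2
```

```bash
cat > plan.py <<'E'
from h import *
def Rt(th):
    t=np.radians(th); return np.array([[-np.sin(t),np.cos(t),0],[np.cos(t),np.sin(t),0],[0,0,-1.]])
def cur():
    o=get_obs(); return np.array(o['tcp_pos']),Rn.from_quat(np.roll(o['orientation'],-1)).as_matrix()
def plan(wps,p=None,R=None):
    """wps: (x,y,z,theta_deg) TCP; prints each as a call relative to the previous one"""
    if p is None: p,R=cur()
    for x,y,z,th in wps:
        q=np.array([x,y,z]);S=Rt(th); d=R.T@(q-p); r=np.degrees(Rn.from_matrix(R.T@S).as_rotvec())
        n=max(np.linalg.norm(d)/50,np.linalg.norm(r)/8.59)
        print(q.round(1),th,'t',(d/250).round(3).tolist(),'r',(r/45).round(3).tolist(),'rows %.1f'%n)
        p,R=q,S
CH=np.array([389.5,-360.6]);CY=.015
def chute(x,y=0): c,s=np.cos(CY),np.sin(CY); return CH+[c*x-s*y,s*x+c*y]
BO=np.array([500.3,331.2]);BY=np.radians(3.9)
def board(x,y=0): c,s=np.cos(BY),np.sin(BY); return BO+[c*x-s*y,s*x+c*y]
def bars(i,im,x0=250,x1=390):
    hsv=cv2.cvtColor(im,cv2.COLOR_RGB2HSV)
    m=((hsv[...,0]<24)&(hsv[...,0]>10)&(hsv[...,1]>120)&(hsv[...,2]>100)).astype(np.uint8); m[:,:x0]=0;m[:,x1:]=0
    for c in cv2.findContours(m,0,2)[0]:
        if cv2.contourArea(c)>100:
            r=cv2.minAreaRect(px2w(i,c.reshape(-1,2),26)[:,:2].astype(np.float32)); print('bar',np.round(r[0],1),np.round(r[1],1),round(r[2],1))
E
python3 - <<'E'
from plan import *
plan([(380,360,240,68),(576.6,118.6,160,64.5)])
E
```

```text
[380 360 240] 68 t [-1.023, -0.673, -0.004] r [-0.001, -0.0, 0.105] rows 6.1
[576.6 118.6 160. ] 64.5 t [-1.091, -0.601, 0.32] r [0.0, 0.0, 0.078] rows 6.4
```

Run:
```python
from plan import *
plan([(320,435,240,70),(450,275,220,66),(576.6,118.6,160,64.5)])
```

```text
[320 435 240] 70 t [-0.705, -0.457, -0.004] r [-0.001, -0.0, 0.06] rows 4.2
[450 275 220] 66 t [-0.708, -0.424, 0.08] r [0.0, 0.0, 0.089] rows 4.1
[576.6 118.6 160. ] 64.5 t [-0.717, -0.366, 0.24] r [0.0, 0.0, 0.033] rows 4.2
```

send_rows --deltas '[{"grip": 1,"tx": -0.7,"ty": -0.46,"tz": 0,"rz": 0.06},{"grip": 1,"tx": -0.7,"ty": -0.46,"tz": 0,"rz": 0.06},{"grip": 1,"tx": -0.7,"ty": -0.46,"tz": 0,"rz": 0.06},{"grip": 1,"tx": -0.7,"ty": -0.46,"tz": 0,"rz": 0.06},{"grip": 1,"tx": -0.7,"ty": -0.46,"tz": 0,"rz": 0.06},{"grip": 1,"tx": -0.7,"ty": -0.46,"tz": 0,"rz": 0.06}]'

```text
invalid input at $.deltas[0]: expected keys grip, tx, ty, tz, rx, ry, rz
```

send_rows --deltas '[{"grip": 1,"tx": -0.71,"ty": -0.424,"tz": 0.08,"rz": 0.09},{"grip": 1,"tx": -0.71,"ty": -0.424,"tz": 0.08,"rz": 0.09},{"grip": 1,"tx": -0.71,"ty": -0.424,"tz": 0.08,"rz": 0.09},{"grip": 1,"tx": -0.71,"ty": -0.424,"tz": 0.08,"rz": 0.09},{"grip": 1,"tx": -0.71,"ty": -0.424,"tz": 0.08,"rz": 0.09},{"grip": 1,"tx": -0.71,"ty": -0.424,"tz": 0.08,"rz": 0.09}]'

```text
invalid input at $.deltas[0]: expected keys grip, tx, ty, tz, rx, ry, rz
```

send_rows --deltas '[{"grip": 1,"tx": -0.717,"ty": -0.366,"tz": 0.24,"rz": 0.033},{"grip": 1,"tx": -0.717,"ty": -0.366,"tz": 0.24,"rz": 0.033},{"grip": 1,"tx": -0.717,"ty": -0.366,"tz": 0.24,"rz": 0.033},{"grip": 1,"tx": -0.717,"ty": -0.366,"tz": 0.24,"rz": 0.033},{"grip": 1,"tx": -0.717,"ty": -0.366,"tz": 0.24,"rz": 0.033},{"grip": 1,"tx": -0.717,"ty": -0.366,"tz": 0.24,"rz": 0.033},{"grip": 1,"tx": -0.717,"ty": -0.366,"tz": 0.24,"rz": 0.033}]'

```text
invalid input at $.deltas[0]: expected keys grip, tx, ty, tz, rx, ry, rz
```

Run:
```python
from plan import *
i,im=snap('wrist','w1'); bars(i,im,0,640); print(cur(),get_obs()['time_s'],get_obs()['contact_force'])
t,im=snap('top','t1'); print('top');bars(t,im)
plan([(576.6,118.6,14,64.5)])
```

```text
bar [289.3 803.2] [66.2 73.1] 44.0
(array([185.68629075, 596.61502716, 238.88076489]), array([[-9.54794312e-01,  2.97267057e-01, -3.45482167e-04],
       [ 2.97267235e-01,  9.54794045e-01, -7.22900540e-04],
       [ 1.14969800e-04, -7.92921852e-04, -9.99999679e-01]])) 0.15 [ 0.33982772 -0.08982364 -0.41608974]
top
bar [454.    3.9] [43.8 68.7] 80.4
bar [ 455.4 -108.6] [43.8 68.9] 68.4
bar [576.8 117.7] [44.7 68.8] 64.2
bar [581.7  -5.5] [69.2 44.3] 7.2
[576.6 118.6  14. ] 64.5 t [-2.061, -1.36, 0.901] r [-0.001, -0.0, 0.182] rows 13.1
```

View pics/w1.png

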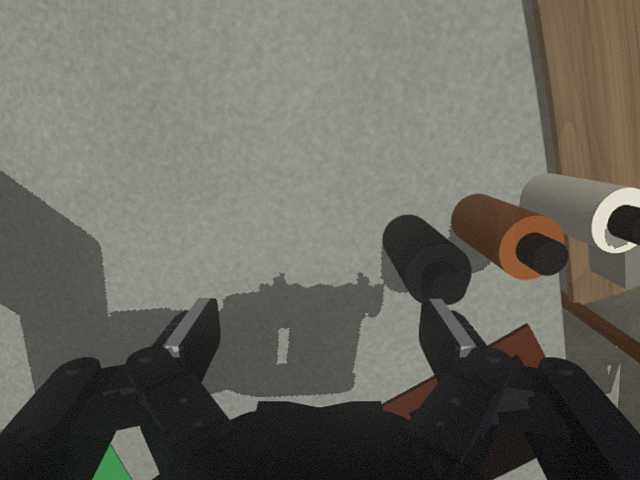

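The wrist picture shows the start area only: fingertips at (205,330) and (440,330), no bars. All keys are needed, so I resend.

send_rows --deltas '[{"grip": 1,"tx": -0.7,"ty": -0.46,"tz": 0,"rx": 0,"ry": 0,"rz": 0.06},{"grip": 1,"tx": -0.7,"ty": -0.46,"tz": 0,"rx": 0,"ry": 0,"rz": 0.06},{"grip": 1,"tx": -0.7,"ty": -0.46,"tz": 0,"rx": 0,"ry": 0,"rz": 0.06},{"grip": 1,"tx": -0.7,"ty": -0.46,"tz": 0,"rx": 0,"ry": 0,"rz": 0.06},{"grip": 1,"tx": -0.7,"ty": -0.46,"tz": 0,"rx": 0,"ry": 0,"rz": 0.06},{"grip": 1,"tx": -0.7,"ty": -0.46,"tz": 0,"rx": 0,"ry": 0,"rz": 0.06}]'

```text
time_s: 0.8
tcp_pos: [319.6, 434.0, 239.4]
orientation: [0.0, 0.175, 0.985, 0.0]
contact_force: [-0.2, -0.0, 0.7]
finger_gap: 85.2
grasp_force: 0.0
```

send_rows --deltas '[{"grip": 1,"tx": -0.71,"ty": -0.424,"tz": 0.08,"rx": 0,"ry": 0,"rz": 0.09},{"grip": 1,"tx": -0.71,"ty": -0.424,"tz": 0.08,"rx": 0,"ry": 0,"rz": 0.09},{"grip": 1,"tx": -0.71,"ty": -0.424,"tz": 0.08,"rx": 0,"ry": 0,"rz": 0.09},{"grip": 1,"tx": -0.71,"ty": -0.424,"tz": 0.08,"rx": 0,"ry": 0,"rz": 0.09},{"grip": 1,"tx": -0.71,"ty": -0.424,"tz": 0.08,"rx": 0,"ry": 0,"rz": 0.09},{"grip": 1,"tx": -0.71,"ty": -0.424,"tz": 0.08,"rx": 0,"ry": 0,"rz": 0.09}]'

```text
time_s: 1.4
tcp_pos: [449.6, 274.8, 219.0]
orientation: [-0.0, 0.209, 0.978, -0.0]
contact_force: [0.2, 0.2, -0.4]
finger_gap: 85.4
grasp_force: 0.0
```

send_rows --deltas '[{"grip": 1,"tx": -0.717,"ty": -0.366,"tz": 0.24,"rx": 0,"ry": 0,"rz": 0.033},{"grip": 1,"tx": -0.717,"ty": -0.366,"tz": 0.24,"rx": 0,"ry": 0,"rz": 0.033},{"grip": 1,"tx": -0.717,"ty": -0.366,"tz": 0.24,"rx": 0,"ry": 0,"rz": 0.033},{"grip": 1,"tx": -0.717,"ty": -0.366,"tz": 0.24,"rx": 0,"ry": 0,"rz": 0.033},{"grip": 1,"tx": -0.717,"ty": -0.366,"tz": 0.24,"rx": 0,"ry": 0,"rz": 0.033},{"grip": 1,"tx": -0.717,"ty": -0.366,"tz": 0.24,"rx": 0,"ry": 0,"rz": 0.033},{"grip": 1,"tx": -0.717,"ty": -0.366,"tz": 0.24,"rx": 0,"ry": 0,"rz": 0.033}]'

```text
time_s: 2.1
tcp_pos: [574.9, 120.2, 159.5]
orientation: [-0.0, 0.22, 0.975, 0.0]
contact_force: [-0.8, 0.2, -0.2]
finger_gap: 85.0
grasp_force: 0.0
```

Run:
```python
from plan import *
i,im=snap('wrist','w2'); bars(i,im,0,640); print(cur(),get_obs()['time_s'],get_obs()['contact_force'])
t,im=snap('top','t2'); print('top');bars(t,im)
plan([(576.8,118.2,14,64.5)])
```

```text
bar [581.8   0.8] [70.1 51.7] 8.5
bar [576.6 120.5] [44.  70.6] 64.6
bar [ 458.9 -100. ] [55.8 72.1] 64.1
bar [456.3  10.2] [52.6 68.7] 80.2
(array([574.81944133, 120.22437246, 159.78989695]), array([[-9.03311503e-01,  4.28985179e-01,  2.10221340e-04],
       [ 4.28985228e-01,  9.03311444e-01,  3.30560846e-04],
       [-4.80896387e-05,  3.88781264e-04, -9.99999923e-01]])) 2.15 [0.34859823 0.21855861 0.17017989]
top
bar [453.6   4. ] [43.8 67.9] 80.6
bar [ 455.4 -108.6] [43.8 68.9] 68.4
bar [581.8  -5.4] [68.1 43.8] 6.8
[576.8 118.2  14. ] 64.5 t [-0.01, -0.004, 0.584] r [0.001, 0.0, 0.002] rows 2.9
```

View pics/w2.png

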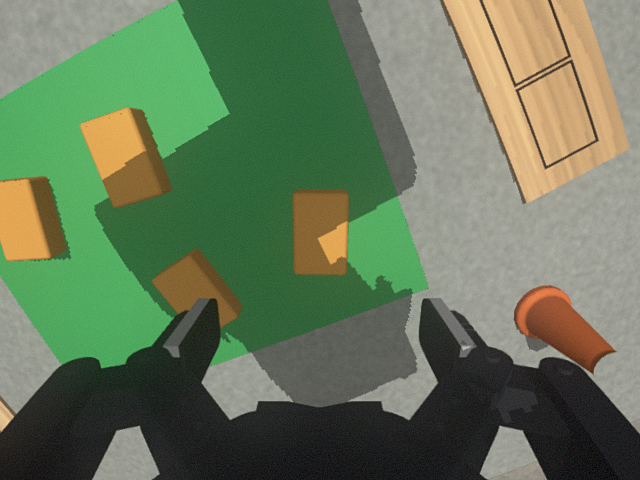

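send_rows --deltas '[{"grip": 1,"tx": -0.007,"ty": 0,"tz": 0.583,"rx": 0,"ry": 0,"rz": 0},{"grip": 1,"tx": -0.007,"ty": 0,"tz": 0.583,"rx": 0,"ry": 0,"rz": 0},{"grip": 1,"tx": -0.007,"ty": 0,"tz": 0.583,"rx": 0,"ry": 0,"rz": 0},{"grip": 1,"tx": -0.007,"ty": 0,"tz": 0.583,"rx": 0,"ry": 0,"rz": 0},{"grip": 1,"tx": -0.007,"ty": 0,"tz": 0.583,"rx": 0,"ry": 0,"rz": 0}]'

```text
time_s: 2.7
tcp_pos: [577.2, 118.3, 14.5]
orientation: [-0.0, 0.22, 0.975, -0.0]
contact_force: [0.5, -0.6, 0.2]
finger_gap: 85.3
grasp_force: 0.0
```

send_rows --deltas '[{"grip": 0.3,"tx": 0,"ty": 0,"tz": 0,"rx": 0,"ry": 0,"rz": 0},{"grip": 0.3,"tx": 0,"ty": 0,"tz": 0,"rx": 0,"ry": 0,"rz": 0},{"grip": 0.3,"tx": 0,"ty": 0,"tz": 0,"rx": 0,"ry": 0,"rz": 0},{"grip": 0.3,"tx": 0,"ty": 0,"tz": 0,"rx": 0,"ry": 0,"rz": 0},{"grip": 0.3,"tx": 0,"ty": 0,"tz": 0,"rx": 0,"ry": 0,"rz": 0}]' --grip_force 40

```text
time_s: 3.2
tcp_pos: [578.0, 117.5, 15.5]
orientation: [0.001, 0.221, 0.975, 0.001]
contact_force: [-1.8, 0.1, 10.9]
finger_gap: 44.0
grasp_force: 41.0
```

Run:
```python
from plan import *
print(ctrl.tips_ahead); f=chute(207.6); print(f)
p=np.array([576.8,118.4,14.5]); 
plan([(576.8,118.4,150,64.5),(585,-80,300,75),(*(f+[0,90]),310,90.9),(*f,310,90.9),(*f,278,90.9)],p,Rt(64.5))
```

```text
8.0
[ 597.07664544 -357.48611677]
[576.8 118.4 150. ] 64.5 t [0.0, 0.0, -0.542] r [0.0, 0.0, 0.0] rows 2.7
[585 -80 300] 75 t [-0.371, -0.702, -0.6] r [0.0, 0.0, -0.233] rows 5.0
[ 597.1 -267.5  310. ] 90.9 t [-0.241, -0.712, -0.04] r [0.0, 0.0, -0.353] rows 3.8
[ 597.1 -357.5  310. ] 90.9 t [0.006, -0.36, 0.0] r [0.0, 0.0, 0.0] rows 1.8
[ 597.1 -357.5  278. ] 90.9 t [0.0, 0.0, 0.128] r [0.0, 0.0, 0.0] rows 0.6
```

send_rows --deltas '[{"grip": 0.3,"tx": 0,"ty": 0,"tz": -0.542,"rx": 0,"ry": 0,"rz": 0},{"grip": 0.3,"tx": 0,"ty": 0,"tz": -0.542,"rx": 0,"ry": 0,"rz": 0},{"grip": 0.3,"tx": 0,"ty": 0,"tz": -0.542,"rx": 0,"ry": 0,"rz": 0},{"grip": 0.3,"tx": 0,"ty": 0,"tz": -0.542,"rx": 0,"ry": 0,"rz": 0}]'

```text
time_s: 3.6
tcp_pos: [579.1, 117.5, 154.8]
orientation: [0.004, 0.221, 0.975, 0.001]
contact_force: [0.7, -0.3, -0.9]
finger_gap: 44.5
grasp_force: 42.0
```

send_rows --deltas '[{"grip": 0.3,"tx": -0.371,"ty": -0.702,"tz": -0.6,"rx": 0,"ry": 0,"rz": -0.233},{"grip": 0.3,"tx": -0.371,"ty": -0.702,"tz": -0.6,"rx": 0,"ry": 0,"rz": -0.233},{"grip": 0.3,"tx": -0.371,"ty": -0.702,"tz": -0.6,"rx": 0,"ry": 0,"rz": -0.233},{"grip": 0.3,"tx": -0.371,"ty": -0.702,"tz": -0.6,"rx": 0,"ry": 0,"rz": -0.233},{"grip": 0.3,"tx": -0.371,"ty": -0.702,"tz": -0.6,"rx": 0,"ry": 0,"rz": -0.233},{"grip": 0.3,"tx": -0.371,"ty": -0.702,"tz": -0.6,"rx": 0,"ry": 0,"rz": -0.233},{"grip": 0.3,"tx": -0.371,"ty": -0.702,"tz": -0.6,"rx": 0,"ry": 0,"rz": -0.233}]'

```text
time_s: 4.3
tcp_pos: [584.9, -81.7, 298.9]
orientation: [0.0, 0.132, 0.991, 0.0]
contact_force: [0.3, -0.1, -0.5]
finger_gap: 44.0
grasp_force: 41.9
```

send_rows --deltas '[{"grip": 0.3,"tx": -0.241,"ty": -0.712,"tz": -0.04,"rx": 0,"ry": 0,"rz": -0.353},{"grip": 0.3,"tx": -0.241,"ty": -0.712,"tz": -0.04,"rx": 0,"ry": 0,"rz": -0.353},{"grip": 0.3,"tx": -0.241,"ty": -0.712,"tz": -0.04,"rx": 0,"ry": 0,"rz": -0.353},{"grip": 0.3,"tx": -0.241,"ty": -0.712,"tz": -0.04,"rx": 0,"ry": 0,"rz": -0.353},{"grip": 0.3,"tx": -0.241,"ty": -0.712,"tz": -0.04,"rx": 0,"ry": 0,"rz": -0.353},{"grip": 0.3,"tx": -0.241,"ty": -0.712,"tz": -0.04,"rx": 0,"ry": 0,"rz": -0.353},{"grip": 0.3,"tx": -0.241,"ty": -0.712,"tz": -0.04,"rx": 0,"ry": 0,"rz": -0.353}]'

```text
time_s: 5.0
tcp_pos: [597.3, -266.8, 308.1]
orientation: [-0.001, -0.008, 1.0, 0.001]
contact_force: [0.6, 0.1, -1.6]
finger_gap: 44.1
grasp_force: 41.9
```

Run:
```python
from plan import *
i,im=snap('wrist','w3');print(cur()[0],get_obs()['finger_gap'],get_obs()['time_s'])
f=chute(207.6)
for n,P in dict(mouth=[(*chute(x,y),246) for x,y in((250,33),(250,-33),(300,-33),(300,33))],rampL=[(*chute(x,y),267) for x,y in ((161,33),(161,-33))],lip=[(*chute(250,y),211) for y in (33,-33)]).items():
    q=w2px(i,P);print(n,q.round().tolist())
    for a in q.astype(int): cv2.circle(im,tuple(map(int,a)),4,(255,0,0),1)
cv2.imwrite('pics/w3.png',im[:,:,::-1])
plan([(*f,310,90.9),(*f,278,90.9)])
```

```text
[ 597.40622546 -266.76430335  308.4912925 ] 43.90472278937076 5.05
mouth [[229.0, 321.0], [130.0, 320.0], [143.0, 383.0], [235.0, 385.0]]
rampL [[207.0, 189.0], [84.0, 190.0]]
lip [[241.0, 297.0], [154.0, 297.0]]
[ 597.1 -357.5  310. ] 90.9 t [0.007, -0.363, -0.006] r [0.001, -0.001, 0.001] rows 1.8
[ 597.1 -357.5  278. ] 90.9 t [0.0, 0.0, 0.128] r [0.0, 0.0, 0.0] rows 0.6
```

View pics/w3.png

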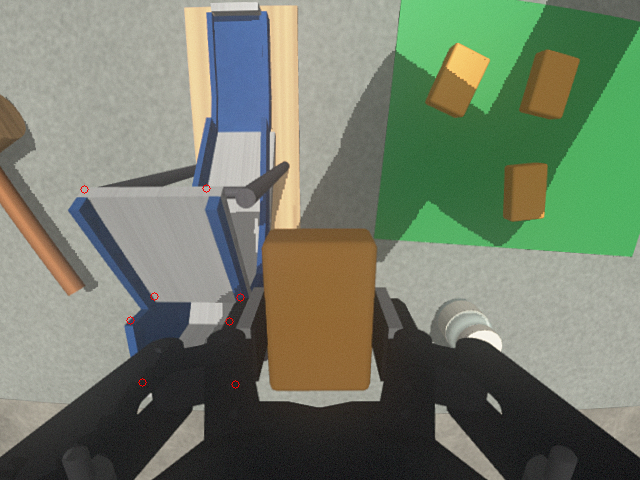

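The overlay (red circles) falls on the ramp's top corners (84,189), (207,189) and lip (154,297): the chute model fits. The bar sits square in the jaws at (320,310).

send_rows --deltas '[{"grip": 0.3,"tx": 0.007,"ty": -0.363,"tz": -0.006,"rx": 0,"ry": 0,"rz": 0},{"grip": 0.3,"tx": 0.007,"ty": -0.363,"tz": -0.006,"rx": 0,"ry": 0,"rz": 0},{"grip": 0.3,"tx": 0.007,"ty": -0.363,"tz": -0.006,"rx": 0,"ry": 0,"rz": 0},{"grip": 0.3,"tx": 0.007,"ty": -0.363,"tz": -0.006,"rx": 0,"ry": 0,"rz": 0}]'

```text
time_s: 5.45
tcp_pos: [597.0, -358.6, 310.0]
orientation: [-0.0, -0.007, 1.0, 0.0]
contact_force: [0.6, -0.2, -0.7]
finger_gap: 44.1
grasp_force: 41.9
```

send_rows --deltas '[{"grip": 0.3,"tx": 0,"ty": 0,"tz": 0.128,"rx": 0,"ry": 0,"rz": 0},{"grip": 0.3,"tx": 0,"ty": 0,"tz": 0.128,"rx": 0,"ry": 0,"rz": 0},{"grip": 0.3,"tx": 0,"ty": 0,"tz": 0.128,"rx": 0,"ry": 0,"rz": 0},{"grip": 0.3,"tx": 0,"ty": 0,"tz": 0.128,"rx": 0,"ry": 0,"rz": 0}]'

```text
time_s: 5.85
tcp_pos: [597.3, -358.6, 279.9]
orientation: [0.0, -0.008, 1.0, -0.0]
contact_force: [0.4, 0.2, -0.1]
finger_gap: 44.1
grasp_force: 42.3
```

send_rows --deltas '[{"grip": 1,"tx": 0,"ty": 0,"tz": 0,"rx": 0,"ry": 0,"rz": 0},{"grip": 1,"tx": 0,"ty": 0,"tz": 0,"rx": 0,"ry": 0,"rz": 0},{"grip": 1,"tx": 0,"ty": 0,"tz": 0,"rx": 0,"ry": 0,"rz": 0},{"grip": 1,"tx": 0,"ty": 0,"tz": 0,"rx": 0,"ry": 0,"rz": 0},{"grip": 1,"tx": 0,"ty": 0,"tz": 0,"rx": 0,"ry": 0,"rz": 0},{"grip": 1,"tx": 0,"ty": 0,"tz": 0,"rx": 0,"ry": 0,"rz": 0}]'

```text
time_s: 6.45
tcp_pos: [596.8, -359.4, 278.5]
orientation: [-0.0, -0.007, 1.0, 0.0]
contact_force: [-0.3, -1.0, -0.7]
finger_gap: 85.5
grasp_force: 0.0
```

Run:
```python
from plan import *
print(cur()[0],get_obs()['time_s'])
o=chute(45)
plan([(*chute(160),320,90.9),(*chute(20),200,90.9)])
```

```text
[ 596.84933776 -359.36711055  278.48590455] 6.45
[ 549.5 -358.2  320. ] 90.9 t [0.189, 0.007, -0.166] r [0.0, 0.0, -0.001] rows 1.3
[ 409.5 -360.3  200. ] 90.9 t [0.56, 0.0, 0.48] r [0.0, 0.0, 0.0] rows 3.7
```

send_rows --deltas '[{"grip": 1,"tx": 0.189,"ty": 0.007,"tz": -0.166,"rx": 0,"ry": 0,"rz": 0},{"grip": 1,"tx": 0.189,"ty": 0.007,"tz": -0.166,"rx": 0,"ry": 0,"rz": 0},{"grip": 1,"tx": 0.749,"ty": 0.007,"tz": 0.314,"rx": 0,"ry": 0,"rz": 0},{"grip": 1,"tx": 0.749,"ty": 0.007,"tz": 0.314,"rx": 0,"ry": 0,"rz": 0},{"grip": 1,"tx": 0.749,"ty": 0.007,"tz": 0.314,"rx": 0,"ry": 0,"rz": 0},{"grip": 1,"tx": 0.749,"ty": 0.007,"tz": 0.314,"rx": 0,"ry": 0,"rz": 0},{"grip": 1,"tx": 0.749,"ty": 0.007,"tz": 0.314,"rx": 0,"ry": 0,"rz": 0},{"grip": 1,"tx": 0.749,"ty": 0.007,"tz": 0.314,"rx": 0,"ry": 0,"rz": 0}]'

```text
time_s: 7.25
tcp_pos: [409.9, -360.9, 200.3]
orientation: [0.0, -0.007, 1.0, -0.0]
contact_force: [-0.4, -1.7, 1.2]
finger_gap: 85.3
grasp_force: 0.0
```

send_rows --deltas '[{"grip": 1,"tx": 0,"ty": 0,"tz": 0,"rx": 0,"ry": 0,"rz": 0},{"grip": 1,"tx": 0,"ty": 0,"tz": 0,"rx": 0,"ry": 0,"rz": 0},{"grip": 1,"tx": 0,"ty": 0,"tz": 0,"rx": 0,"ry": 0,"rz": 0}]'

```text
time_s: 7.55
tcp_pos: [410.4, -360.4, 200.4]
orientation: [0.0, -0.008, 1.0, -0.0]
contact_force: [0.9, 0.2, 0.0]
finger_gap: 85.1
grasp_force: 0.0
```

Run:
```python
from plan import *
i,im=snap('wrist','w4');print(cur()[0],get_obs()['time_s'])
print(w2px(i,[(*chute(x,y),44) for x,y in((0,22.5),(0,-22.5),(70,-22.5),(70,22.5))]).round())
cv2.imwrite('pics/w4.png',im[:,:,::-1])
```

```text
[ 410.22032647 -360.30063895  200.3429729 ] 7.6
[[345. 201.]
 [293. 201.]
 [294. 277.]
 [343. 277.]]
```

View pics/w4.png

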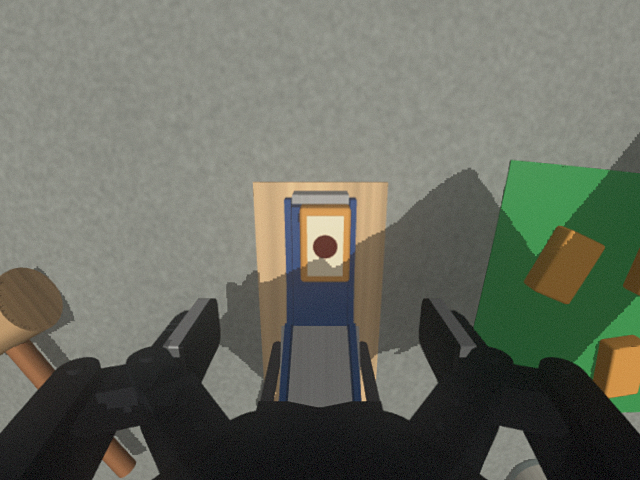

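```bash
cat >> plan.py <<'E'
def outbar(i,im):
    hsv=cv2.cvtColor(im,cv2.COLOR_RGB2HSV)
    m=((hsv[...,0]<24)&(hsv[...,0]>10)&(hsv[...,1]>140)&(hsv[...,2]>60)).astype(np.uint8); m[:180]=0;m[330:]=0;m[:,:287]=0;m[:,354:]=0
    m=cv2.morphologyEx(m,cv2.MORPH_OPEN,np.ones((3,3)))
    c=max(cv2.findContours(m,0,2)[0],key=cv2.contourArea).reshape(-1,2)
    r=cv2.minAreaRect(px2w(i,c,44)[:,:2].astype(np.float32)); print('out',np.round(r[0],1),np.round(r[1],1),round(r[2],1))
    cream=(hsv[...,1]<70)&(hsv[...,2]>130);x,y,w,h=cv2.boundingRect(c); print('stamp?',cream[y:y+h,x:x+w].mean().round(2))
E
python3 - <<'E'
from plan import *
d=np.load('pics/w4.npz',allow_pickle=True)
outbar(d,d['im']); print(px2w(d,[(300,205),(349,205),(301,281),(349,282)],44).round(1).tolist(), px2w(d,[(301,281),(349,282)],44).mean(0))
t=px2w(d,[(300,205),(349,205),(301,281),(349,282)],44).mean(0); print(t)
E
```

```text
out [ 421.7 -355.1] [54.2 43.1] 1.5
stamp? 0.45
[[393.4, -376.8, 44.0], [392.6, -334.8, 44.0], [464.0, -375.9, 44.0], [464.3, -331.8, 44.0]] [ 464.15881506 -353.83403332   44.        ]
[ 428.57901178 -354.81843829   44.        ]
```

Run:
```python
from plan import *
print([board(x).round(1).tolist() for x in (-74,0,74,-37)])
p,R=cur(); b=(428.6,-354.8)
plan([(*b,43,90.9),(*b,160,90.9),(455,-140,160,91),(485,80,160,93),(*(board(74)+[0,-60]),160,93.9),(*board(74),90,93.9),(*board(74),29.5,93.9)],p,R)
```

```text
[[426.5, 326.2], [500.3, 331.2], [574.1, 336.2], [463.4, 328.7]]
[ 428.6 -354.8   43. ] 90.9 t [-0.073, 0.021, 0.629] r [-0.001, 0.001, -0.0] rows 3.2
[ 428.6 -354.8  160. ] 90.9 t [0.0, 0.0, -0.468] r [0.0, 0.0, 0.0] rows 2.3
[ 455 -140  160] 91 t [-0.119, 0.857, 0.0] r [0.0, 0.0, -0.002] rows 4.3
[485  80 160] 93 t [-0.135, 0.878, 0.0] r [0.0, 0.0, -0.044] rows 4.4
[574.1 276.2 160. ] 93.9 t [-0.397, 0.765, 0.0] r [0.0, 0.0, -0.02] rows 4.3
[574.1 336.2  90. ] 93.9 t [-0.016, 0.239, 0.28] r [0.0, 0.0, 0.0] rows 1.8
[574.1 336.2  29.5] 93.9 t [0.0, 0.0, 0.242] r [0.0, 0.0, 0.0] rows 1.2
```

send_rows --deltas '[{"grip": 1,"tx": -0.073,"ty": 0.021,"tz": 0.4,"rx": 0,"ry": 0,"rz": 0},{"grip": 1,"tx": -0.073,"ty": 0.021,"tz": 0.4,"rx": 0,"ry": 0,"rz": 0},{"grip": 1,"tx": -0.073,"ty": 0.021,"tz": 0.629,"rx": 0,"ry": 0,"rz": 0},{"grip": 1,"tx": -0.073,"ty": 0.021,"tz": 0.629,"rx": 0,"ry": 0,"rz": 0},{"grip": 1,"tx": -0.073,"ty": 0.021,"tz": 0.629,"rx": 0,"ry": 0,"rz": 0},{"grip": 1,"tx": -0.073,"ty": 0.021,"tz": 0.629,"rx": 0,"ry": 0,"rz": 0}]'

```text
time_s: 8.2
tcp_pos: [428.5, -355.6, 44.7]
orientation: [0.001, -0.007, 1.0, -0.001]
contact_force: [0.5, 0.4, 1.4]
finger_gap: 85.7
grasp_force: 0.0
```

send_rows --deltas '[{"grip": 0.3,"tx": 0,"ty": 0,"tz": 0,"rx": 0,"ry": 0,"rz": 0},{"grip": 0.3,"tx": 0,"ty": 0,"tz": 0,"rx": 0,"ry": 0,"rz": 0},{"grip": 0.3,"tx": 0,"ty": 0,"tz": 0,"rx": 0,"ry": 0,"rz": 0},{"grip": 0.3,"tx": 0,"ty": 0,"tz": 0,"rx": 0,"ry": 0,"rz": 0},{"grip": 0.3,"tx": 0,"ty": 0,"tz": 0,"rx": 0,"ry": 0,"rz": 0},{"grip": 0.3,"tx": 0,"ty": 0,"tz": 0,"rx": 0,"ry": 0,"rz": 0}]'

```text
time_s: 8.8
tcp_pos: [428.1, -355.2, 44.1]
orientation: [0.001, -0.007, 1.0, -0.001]
contact_force: [-0.7, 0.4, 10.1]
finger_gap: 43.6
grasp_force: 39.5
```

send_rows --deltas '[{"grip": 0.3,"tx": 0,"ty": 0,"tz": -0.468,"rx": 0,"ry": 0,"rz": 0},{"grip": 0.3,"tx": 0,"ty": 0,"tz": -0.468,"rx": 0,"ry": 0,"rz": 0},{"grip": 0.3,"tx": 0,"ty": 0,"tz": -0.468,"rx": 0,"ry": 0,"rz": 0},{"grip": 0.3,"tx": 0,"ty": 0,"tz": -0.468,"rx": 0,"ry": 0,"rz": 0},{"grip": 0.3,"tx": 0,"ty": 0,"tz": -0.468,"rx": 0,"ry": 0,"rz": 0}]'

```text
time_s: 9.3
tcp_pos: [427.6, -354.6, 159.6]
orientation: [0.0, -0.007, 1.0, -0.0]
contact_force: [-0.1, -0.1, -1.5]
finger_gap: 43.7
grasp_force: 41.3
```

Run:
```python
from plan import *
i,im=snap('wrist','w5');print(cur(),get_obs()['time_s'])
cv2.imwrite('pics/w5.png',im[:,:,::-1])
```

```text
(array([ 427.41086804, -354.41018653,  158.88244492]), array([[-9.99891906e-01, -1.46742472e-02, -9.17509576e-04],
       [-1.46752450e-02,  9.99891718e-01,  1.09037680e-03],
       [ 9.01409767e-04,  1.10372362e-03, -9.99998985e-01]])) 9.35
```

View pics/w5.png

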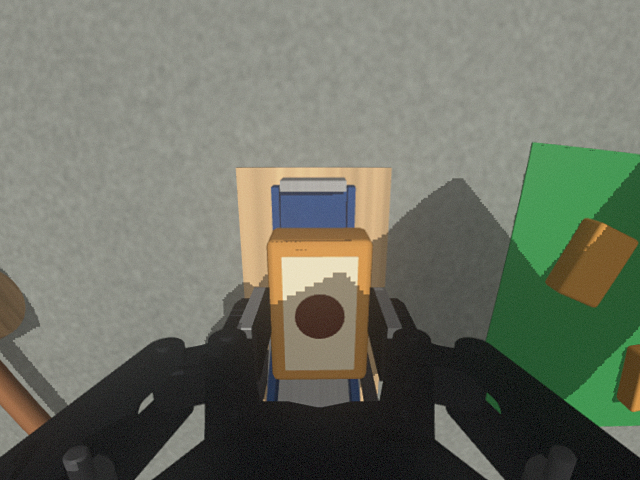

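send_rows --deltas '[{"grip": 0.3,"tx": -0.119,"ty": 0.857,"tz": 0,"rx": 0,"ry": 0,"rz": 0},{"grip": 0.3,"tx": -0.119,"ty": 0.857,"tz": 0,"rx": 0,"ry": 0,"rz": 0},{"grip": 0.3,"tx": -0.119,"ty": 0.857,"tz": 0,"rx": 0,"ry": 0,"rz": 0},{"grip": 0.3,"tx": -0.119,"ty": 0.857,"tz": 0,"rx": 0,"ry": 0,"rz": 0},{"grip": 0.3,"tx": -0.119,"ty": 0.857,"tz": 0,"rx": 0,"ry": 0,"rz": 0},{"grip": 0.3,"tx": -0.119,"ty": 0.857,"tz": 0,"rx": 0,"ry": 0,"rz": 0}]'

```text
time_s: 9.95
tcp_pos: [454.0, -137.8, 158.6]
orientation: [-0.001, -0.009, 1.0, 0.001]
contact_force: [-0.1, -0.6, -1.3]
finger_gap: 43.5
grasp_force: 41.3
```

send_rows --deltas '[{"grip": 0.3,"tx": -0.135,"ty": 0.878,"tz": 0,"rx": 0,"ry": 0,"rz": -0.044},{"grip": 0.3,"tx": -0.135,"ty": 0.878,"tz": 0,"rx": 0,"ry": 0,"rz": -0.044},{"grip": 0.3,"tx": -0.135,"ty": 0.878,"tz": 0,"rx": 0,"ry": 0,"rz": -0.044},{"grip": 0.3,"tx": -0.135,"ty": 0.878,"tz": 0,"rx": 0,"ry": 0,"rz": -0.044},{"grip": 0.3,"tx": -0.135,"ty": 0.878,"tz": 0,"rx": 0,"ry": 0,"rz": -0.044},{"grip": 0.3,"tx": -0.135,"ty": 0.878,"tz": 0,"rx": 0,"ry": 0,"rz": -0.044}]'

```text
time_s: 10.55
tcp_pos: [485.1, 81.4, 158.8]
orientation: [-0.001, -0.026, 1.0, 0.0]
contact_force: [1.1, -1.7, -0.6]
finger_gap: 43.2
grasp_force: 41.4
```

send_rows --deltas '[{"grip": 0.3,"tx": -0.397,"ty": 0.765,"tz": 0,"rx": 0,"ry": 0,"rz": -0.02},{"grip": 0.3,"tx": -0.397,"ty": 0.765,"tz": 0,"rx": 0,"ry": 0,"rz": -0.02},{"grip": 0.3,"tx": -0.397,"ty": 0.765,"tz": 0,"rx": 0,"ry": 0,"rz": -0.02},{"grip": 0.3,"tx": -0.397,"ty": 0.765,"tz": 0,"rx": 0,"ry": 0,"rz": -0.02},{"grip": 0.3,"tx": -0.397,"ty": 0.765,"tz": 0,"rx": 0,"ry": 0,"rz": -0.02},{"grip": 0.3,"tx": -0.397,"ty": 0.765,"tz": 0,"rx": 0,"ry": 0,"rz": -0.02},{"grip": 0.3,"tx": -0.397,"ty": 0.765,"tz": 0,"rx": 0,"ry": 0,"rz": -0.02}]'

```text
time_s: 11.25
tcp_pos: [574.6, 274.0, 158.6]
orientation: [-0.001, -0.032, 0.999, -0.0]
contact_force: [-0.4, -0.8, -0.8]
finger_gap: 43.5
grasp_force: 41.4
```

Run:
```python
from plan import *
plan([(*board(74),90,93.9),(*board(74),29.5,93.9)])
d=np.load('pics/w5.npz',allow_pickle=True)
# held bar: top face z = TCP+0..; corners read off picture
for z in (159.4,158.4,157): print(z,px2w(d,[(268,240),(370,240),(277,378),(365,378)],z).mean(0).round(1), np.ptp(px2w(d,[(268,240),(370,240),(277,378),(365,378)],z),0).round(1))
```

```text
[574.1 336.2  90. ] 93.9 t [-0.015, 0.249, 0.274] r [-0.001, -0.003, -0.005] rows 1.9
[574.1 336.2  29.5] 93.9 t [0.0, 0.0, 0.242] r [0.0, 0.0, 0.0] rows 1.2
159.4 [ 428.6 -353.8  159.4] [68.6 43.7  0. ]
158.4 [ 429.2 -353.8  158.4] [69.1 44.   0. ]
157 [ 429.9 -353.8  157. ] [69.9 44.5  0. ]
```

send_rows --deltas '[{"grip": 0.3,"tx": -0.011,"ty": 0.249,"tz": 0.274,"rx": 0,"ry": 0,"rz": -0.005},{"grip": 0.3,"tx": -0.011,"ty": 0.249,"tz": 0.274,"rx": 0,"ry": 0,"rz": -0.005},{"grip": 0.3,"tx": -0.011,"ty": 0.249,"tz": 0.274,"rx": 0,"ry": 0,"rz": -0.005},{"grip": 0.3,"tx": -0.011,"ty": 0.249,"tz": 0.274,"rx": 0,"ry": 0,"rz": -0.005}]'

```text
time_s: 11.65
tcp_pos: [573.2, 336.5, 90.7]
orientation: [-0.001, -0.034, 0.999, -0.0]
contact_force: [0.7, -0.5, -0.1]
finger_gap: 43.3
grasp_force: 41.4
```

send_rows --deltas '[{"grip": 0.3,"tx": 0,"ty": 0,"tz": 0.14,"rx": 0,"ry": 0,"rz": 0},{"grip": 0.3,"tx": 0,"ty": 0,"tz": 0.242,"rx": 0,"ry": 0,"rz": 0},{"grip": 0.3,"tx": 0,"ty": 0,"tz": 0.242,"rx": 0,"ry": 0,"rz": 0},{"grip": 0.3,"tx": 0,"ty": 0,"tz": 0.242,"rx": 0,"ry": 0,"rz": 0},{"grip": 0.3,"tx": 0,"ty": 0,"tz": 0.242,"rx": 0,"ry": 0,"rz": 0},{"grip": 0.3,"tx": 0,"ty": 0,"tz": 0.242,"rx": 0,"ry": 0,"rz": 0}]'

```text
time_s: 12.25
tcp_pos: [574.0, 338.0, 32.6]
orientation: [0.001, -0.034, 0.999, 0.0]
contact_force: [-0.1, -0.2, -0.5]
finger_gap: 43.7
grasp_force: 47.3
```

Run:
```python
from plan import *
for k in range(3):
    i,im=snap('wrist','w6');o=get_obs();print(cur()[0],o['contact_force'],o['finger_gap'],o['time_s'])
cv2.imwrite('pics/w6.png',im[:,:,::-1])
```

```text
[573.83588937 338.04259637  32.26364747] [ 0.31852751 -0.0088761  -0.67998584] 43.52756340100214 12.3
[573.66601639 338.10219373  31.92977179] [ 0.52429363 -0.16750909 -0.72500251] 43.22971505974343 12.35
[573.55315876 338.1471438   31.64295849] [-0.07994317  0.34093991  0.58090734] 43.676659620578015 12.4
```

View pics/w6.png

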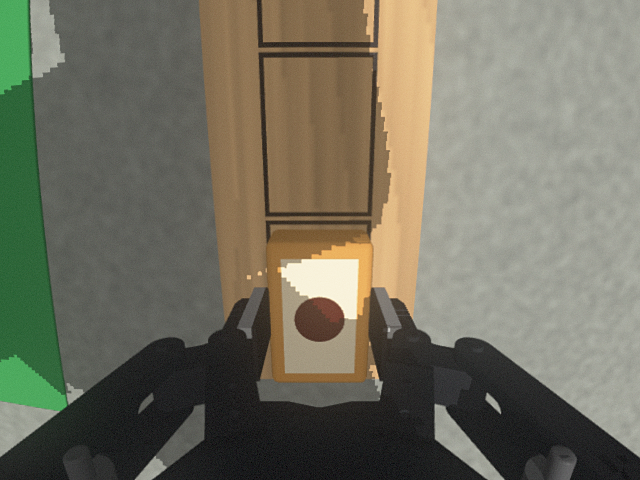

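Run:
```python
from plan import *
d=np.load('pics/w6.npz',allow_pickle=True)
w=px2w(d,[(262,56),(376,56),(372,213),(267,213)],5)[:,:2]; print(w.round(1).tolist(),'a2 centre',w.mean(0), 'model',board(0)); v=w[3]+w[2]-w[0]-w[1];print(np.degrees(np.arctan2(v[1],v[0])))
e=px2w(d,[(268,222),(371,222)],5)[:,:2]; print('a3 near edge',e.round(1).tolist(),board(39,22.5),board(39,-22.5))
e=px2w(d,[(270,232),(371,232)],8)[:,:2]; print('bar near bottom edge (z~8)',e.round(1).tolist())
w=px2w(d,[(268,243),(371,243),(276,381),(367,381)],32)[:,:2];print('top face',w.mean(0),np.ptp(w,0))
```

```text
[[468.1, 306.5], [464.7, 355.4], [533.6, 361.1], [537.1, 310.8]] a2 centre [500.85139126 333.44025731] model [500.3 331.2]
4.200598861073055
a3 near edge [[541.5, 311.4], [538.0, 361.1]] [537.67934283 356.30049261] [540.74003091 311.40470006]
bar near bottom edge (z~8) [[545.6, 312.9], [542.2, 361.2]]
top face [576.04577582 339.2724927 ] [71.07398933 48.29234302]
```

send_rows --deltas '[{"grip": 0.3,"tx": 0.008,"ty": 0,"tz": 0,"rx": 0,"ry": 0,"rz": 0},{"grip": 0.3,"tx": 0.008,"ty": 0,"tz": 0,"rx": 0,"ry": 0,"rz": 0},{"grip": 0.3,"tx": 0.008,"ty": 0,"tz": 0,"rx": 0,"ry": 0,"rz": 0},{"grip": 0.3,"tx": 0.008,"ty": 0,"tz": 0,"rx": 0,"ry": 0,"rz": 0},{"grip": 0.3,"tx": 0.008,"ty": 0,"tz": 0,"rx": 0,"ry": 0,"rz": 0},{"grip": 0.3,"tx": 0.008,"ty": 0,"tz": 0,"rx": 0,"ry": 0,"rz": 0}]'

```text
time_s: 13.0
tcp_pos: [571.3, 337.9, 30.8]
orientation: [-0.0, -0.034, 0.999, 0.0]
contact_force: [-0.7, 0.4, -1.0]
finger_gap: 43.4
grasp_force: 47.3
```

send_rows --deltas '[{"grip": 0.65,"tx": 0,"ty": 0,"tz": 0,"rx": 0,"ry": 0,"rz": 0},{"grip": 0.65,"tx": 0,"ty": 0,"tz": 0,"rx": 0,"ry": 0,"rz": 0},{"grip": 0.65,"tx": 0,"ty": 0,"tz": 0,"rx": 0,"ry": 0,"rz": 0},{"grip": 0.65,"tx": 0,"ty": 0,"tz": 0,"rx": 0,"ry": 0,"rz": 0}]'

```text
time_s: 13.4
tcp_pos: [571.4, 337.9, 30.8]
orientation: [0.0, -0.034, 0.999, 0.0]
contact_force: [0.3, -0.2, -1.3]
finger_gap: 55.5
grasp_force: 0.0
```

send_rows --deltas '[{"grip": 0.8,"tx": 0,"ty": 0,"tz": -0.4,"rx": 0,"ry": 0,"rz": 0},{"grip": 0.8,"tx": 0,"ty": 0,"tz": -0.4,"rx": 0,"ry": 0,"rz": 0},{"grip": 0.8,"tx": 0,"ty": 0,"tz": -0.4,"rx": 0,"ry": 0,"rz": 0},{"grip": 0.8,"tx": 0,"ty": 0,"tz": -0.6,"rx": 0,"ry": 0,"rz": 0},{"grip": 0.8,"tx": 0,"ty": 0,"tz": -0.6,"rx": 0,"ry": 0,"rz": 0},{"grip": 1,"tx": 0,"ty": 0,"tz": -0.6,"rx": 0,"ry": 0,"rz": 0},{"grip": 1,"tx": 0,"ty": 0,"tz": -0.6,"rx": 0,"ry": 0,"rz": 0}]'

```text
time_s: 14.1
tcp_pos: [570.9, 337.7, 179.8]
orientation: [-0.001, -0.034, 0.999, -0.0]
contact_force: [-0.7, -0.5, -0.2]
finger_gap: 85.6
grasp_force: 0.0
```

Run:
```python
from plan import *
i,im=snap('wrist','w7');print(cur()[0],get_obs()['time_s'])
cv2.imwrite('pics/w7.png',im[:,:,::-1])
t,im=snap('top','t7'); bars(t,im)
```

```text
[570.88867394 337.69219706 179.52366491] 14.15
bar [454.2   3.9] [43.8 69. ] 80.4
bar [ 455.4 -108.6] [43.8 68.9] 68.4
bar [581.7  -5.5] [69.2 44.3] 7.2
```

View pics/w7.png

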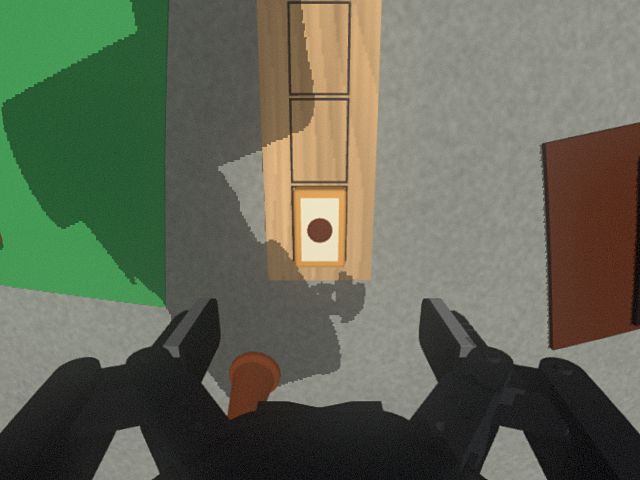

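```bash
cat >> plan.py <<'E'
def disc(i,im,z):
    hsv=cv2.cvtColor(im,cv2.COLOR_RGB2HSV).astype(int)
    m=(((hsv[...,0]<8)|(hsv[...,0]>172))&(hsv[...,1]>90)&(hsv[...,2]<160)&(hsv[...,2]>25)).astype(np.uint8)
    out=[]
    for c in cv2.findContours(m,0,2)[0]:
        a=cv2.contourArea(c)
        if a>60:
            (u,v),ax,_=cv2.fitEllipse(c)
            if min(ax)/max(ax)>.8 and a>.8*np.pi/4*ax[0]*ax[1]: out.append((np.round((u,v),1),round(a),px2w(i,[(u,v)],z)[0].round(1)))
    return out
E
python3 - <<'E'
from plan import *
d=np.load('pics/w7.npz',allow_pickle=True)
print(disc(d,d['im'],29))
d4=np.load('pics/w4.npz',allow_pickle=True);print(disc(d4,d4['im'],44))
w=px2w(d,[(289,2),(349,2),(349,94),(290,95)],5)[:,:2];print(w.round(1).tolist(),w.mean(0),board(-74))
w=px2w(d,[(290,99),(348,98),(347,182),(292,183)],5)[:,:2];print(w.round(1).tolist(),w.mean(0),board(0))
w=px2w(d,[(293,187),(346,187)],5)[:,:2];print(w.round(1).tolist(),w.mean(0),board(39))
w=px2w(d,[(268,280),(371,279)],5)[:,:2];print('end',w.round(1).tolist(),w.mean(0),board(130))
t=np.load('pics/t7.npz',allow_pickle=True);print(disc(t,t['im'],29))
E
```

```text
[]
[(array([324.7, 246.5]), 362, array([ 430.4, -354.9,   44. ]))]
[[393.6, 301.4], [390.2, 349.3], [460.2, 355.4], [464.5, 305.9]] [427.13487815 327.98646938] [426.47136337 326.16686849]
[[467.7, 306.0], [463.5, 354.9], [534.2, 360.4], [538.6, 311.3]] [501.00756464 333.16348742] [500.3 331.2]
[[542.1, 312.4], [538.8, 359.9]] [540.43566054 336.15680318] [539.20968687 333.85259634]
end [[634.2, 292.4], [626.1, 392.5]] [630.19064895 342.44554367] [629.99895625 340.04198779]
[]
```

Run:
```python
from plan import *
d=np.load('pics/w7.npz',allow_pickle=True);hsv=cv2.cvtColor(d['im'],cv2.COLOR_RGB2HSV)
print(hsv[231,316:325:4].tolist())
m=((hsv[180:280,280:360,2]<150)&(hsv[180:280,280:360,1]>90)).astype(np.uint8)
for c in cv2.findContours(m,1,1)[0]:
    if cv2.contourArea(c)>150: print(cv2.contourArea(c),cv2.minEnclosingCircle(c)); (u,v),_=cv2.minEnclosingCircle(c); print(px2w(d,[(u+280,v+180)],29))
```

```text
[[9, 140, 109], [8, 131, 107], [7, 124, 111]]
423.0 ((39.171234130859375, 50.05479431152344), 12.216952323913574)
[[574.05445761 338.22777787  29.        ]]
475.0 ((11.5, 55.2303352355957), 45.255306243896484)
[[580.33796655 314.71410803  29.        ]]
```

```bash
sed -i 's/^BO=.*/BO=np.array([501.0,333.3]);BY=np.radians(4.0)/; s/hsv\[...,0\]<8)|/hsv[...,0]<12)|/' plan.py
python3 - <<'E'
from plan import *
f=chute(207.6);b=(582,-3.8)
plan([(577,165,170,95),(*b,110,97.2),(*b,14.5,97.2),(*b,130,97.2),(588,-150,300,95),(*f,312,90.9),(*f,278,90.9),(*chute(160),320,90.9),(*chute(20),200,90.9)])
E
```

```text
[577 165 170] 95 t [0.023, -0.691, 0.038] r [-0.001, -0.002, -0.023] rows 3.5
[582.   -3.8 110. ] 97.2 t [0.039, -0.674, 0.24] r [0.0, 0.0, -0.049] rows 3.6
[582.   -3.8  14.5] 97.2 t [0.0, 0.0, 0.382] r [0.0, 0.0, 0.0] rows 1.9
[582.   -3.8 130. ] 97.2 t [0.0, 0.0, -0.462] r [0.0, 0.0, 0.0] rows 2.3
[ 588 -150  300] 95 t [0.049, -0.583, -0.68] r [0.0, 0.0, 0.049] rows 4.5
[ 597.1 -357.5  312. ] 90.9 t [0.036, -0.83, -0.048] r [0.0, 0.0, 0.091] rows 4.2
[ 597.1 -357.5  278. ] 90.9 t [0.0, 0.0, 0.136] r [0.0, 0.0, 0.0] rows 0.7
[ 549.5 -358.2  320. ] 90.9 t [0.19, 0.0, -0.168] r [0.0, 0.0, 0.0] rows 1.3
[ 409.5 -360.3  200. ] 90.9 t [0.56, 0.0, 0.48] r [0.0, 0.0, 0.0] rows 3.7
```

send_rows --deltas '[{"grip": 1,"tx": 0.023,"ty": -0.691,"tz": 0.038,"rx": 0,"ry": 0,"rz": -0.023},{"grip": 1,"tx": 0.023,"ty": -0.691,"tz": 0.038,"rx": 0,"ry": 0,"rz": -0.023},{"grip": 1,"tx": 0.023,"ty": -0.691,"tz": 0.038,"rx": 0,"ry": 0,"rz": -0.023},{"grip": 1,"tx": 0.023,"ty": -0.691,"tz": 0.038,"rx": 0,"ry": 0,"rz": -0.023},{"grip": 1,"tx": 0.023,"ty": -0.691,"tz": 0.038,"rx": 0,"ry": 0,"rz": -0.023}]'

```text
time_s: 14.7
tcp_pos: [577.4, 162.2, 170.3]
orientation: [-0.001, -0.042, 0.999, -0.0]
contact_force: [-0.1, -0.2, 0.4]
finger_gap: 85.6
grasp_force: 0.0
```

send_rows --deltas '[{"grip": 1,"tx": 0.039,"ty": -0.674,"tz": 0.24,"rx": 0,"ry": 0,"rz": -0.049},{"grip": 1,"tx": 0.039,"ty": -0.674,"tz": 0.24,"rx": 0,"ry": 0,"rz": -0.049},{"grip": 1,"tx": 0.039,"ty": -0.674,"tz": 0.24,"rx": 0,"ry": 0,"rz": -0.049},{"grip": 1,"tx": 0.039,"ty": -0.674,"tz": 0.24,"rx": 0,"ry": 0,"rz": -0.049},{"grip": 1,"tx": 0.039,"ty": -0.674,"tz": 0.24,"rx": 0,"ry": 0,"rz": -0.049},{"grip": 1,"tx": 0.039,"ty": -0.674,"tz": 0.24,"rx": 0,"ry": 0,"rz": -0.049}]'

```text
time_s: 15.3
tcp_pos: [582.4, -3.1, 110.7]
orientation: [-0.001, -0.062, 0.998, 0.0]
contact_force: [0.3, 0.1, 0.2]
finger_gap: 85.6
grasp_force: 0.0
```

Run:
```python
from plan import *
i,im=snap('wrist','w8');print(cur()[0]);bars(i,im,0,640)
```

```text
[582.52694494  -2.49296405 111.12573495]
bar [581.1  -4.3] [71.4 43.9] 7.3
bar [457.2   4.5] [44.3 69.2] 80.3
bar [ 460.4 -105.3] [50.9 63.9] 68.3
```

Matches. Descend, grip, lift.

send_rows --deltas '[{"grip": 1,"tx": 0.004,"ty": -0.004,"tz": 0.384,"rx": 0,"ry": 0,"rz": 0},{"grip": 1,"tx": 0.004,"ty": -0.004,"tz": 0.384,"rx": 0,"ry": 0,"rz": 0},{"grip": 1,"tx": 0.004,"ty": -0.004,"tz": 0.384,"rx": 0,"ry": 0,"rz": 0},{"grip": 1,"tx": 0.004,"ty": -0.004,"tz": 0.384,"rx": 0,"ry": 0,"rz": 0},{"grip": 1,"tx": 0.004,"ty": -0.004,"tz": 0.384,"rx": 0,"ry": 0,"rz": 0}]'

```text
time_s: 15.85
tcp_pos: [582.7, -4.0, 17.6]
orientation: [0.002, -0.063, 0.998, -0.0]
contact_force: [0.1, -1.0, 0.4]
finger_gap: 85.6
grasp_force: 0.0
```

send_rows --deltas '[{"grip": 0.3,"tx": 0,"ty": 0,"tz": 0,"rx": 0,"ry": 0,"rz": 0},{"grip": 0.3,"tx": 0,"ty": 0,"tz": 0,"rx": 0,"ry": 0,"rz": 0},{"grip": 0.3,"tx": 0,"ty": 0,"tz": 0,"rx": 0,"ry": 0,"rz": 0},{"grip": 0.3,"tx": 0,"ty": 0,"tz": 0,"rx": 0,"ry": 0,"rz": 0},{"grip": 0.3,"tx": 0,"ty": 0,"tz": 0,"rx": 0,"ry": 0,"rz": 0},{"grip": 0.3,"tx": 0,"ty": 0,"tz": 0,"rx": 0,"ry": 0,"rz": 0}]'

```text
time_s: 16.45
tcp_pos: [582.0, -4.7, 16.4]
orientation: [0.001, -0.063, 0.998, -0.0]
contact_force: [-0.4, 0.4, 8.5]
finger_gap: 44.0
grasp_force: 40.4
```

send_rows --deltas '[{"grip": 0.3,"tx": 0,"ty": 0,"tz": -0.462,"rx": 0,"ry": 0,"rz": 0},{"grip": 0.3,"tx": 0,"ty": 0,"tz": -0.462,"rx": 0,"ry": 0,"rz": 0},{"grip": 0.3,"tx": 0,"ty": 0,"tz": -0.462,"rx": 0,"ry": 0,"rz": 0},{"grip": 0.3,"tx": 0,"ty": 0,"tz": -0.462,"rx": 0,"ry": 0,"rz": 0}]'

```text
time_s: 16.85
tcp_pos: [582.5, -4.8, 133.7]
orientation: [0.003, -0.063, 0.998, -0.0]
contact_force: [0.4, -0.3, -1.3]
finger_gap: 44.2
grasp_force: 42.2
```

send_rows --deltas '[{"grip": 0.3,"tx": 0.049,"ty": -0.583,"tz": -0.68,"rx": 0,"ry": 0,"rz": 0.049},{"grip": 0.3,"tx": 0.049,"ty": -0.583,"tz": -0.68,"rx": 0,"ry": 0,"rz": 0.049},{"grip": 0.3,"tx": 0.049,"ty": -0.583,"tz": -0.68,"rx": 0,"ry": 0,"rz": 0.049},{"grip": 0.3,"tx": 0.049,"ty": -0.583,"tz": -0.68,"rx": 0,"ry": 0,"rz": 0.049},{"grip": 0.3,"tx": 0.049,"ty": -0.583,"tz": -0.68,"rx": 0,"ry": 0,"rz": 0.049},{"grip": 0.3,"tx": 0.049,"ty": -0.583,"tz": -0.68,"rx": 0,"ry": 0,"rz": 0.049},{"grip": 0.3,"tx": 0.049,"ty": -0.583,"tz": -0.68,"rx": 0,"ry": 0,"rz": 0.049}]'

```text
time_s: 17.55
tcp_pos: [587.1, -150.6, 299.0]
orientation: [-0.001, -0.043, 0.999, 0.001]
contact_force: [-0.6, 0.2, -0.9]
finger_gap: 44.1
grasp_force: 42.2
```

send_rows --deltas '[{"grip": 0.3,"tx": 0.036,"ty": -0.83,"tz": -0.048,"rx": 0,"ry": 0,"rz": 0.091},{"grip": 0.3,"tx": 0.036,"ty": -0.83,"tz": -0.048,"rx": 0,"ry": 0,"rz": 0.091},{"grip": 0.3,"tx": 0.036,"ty": -0.83,"tz": -0.048,"rx": 0,"ry": 0,"rz": 0.091},{"grip": 0.3,"tx": 0.036,"ty": -0.83,"tz": -0.048,"rx": 0,"ry": 0,"rz": 0.091},{"grip": 0.3,"tx": 0.036,"ty": -0.83,"tz": -0.048,"rx": 0,"ry": 0,"rz": 0.091},{"grip": 0.3,"tx": 0.036,"ty": -0.83,"tz": -0.048,"rx": 0,"ry": 0,"rz": 0.091},{"grip": 0.3,"tx": 0.036,"ty": -0.83,"tz": -0.048,"rx": 0,"ry": 0,"rz": 0.091},{"grip": 0.3,"tx": 0.036,"ty": -0.83,"tz": -0.048,"rx": 0,"ry": 0,"rz": 0.091}]'

```text
time_s: 18.35
tcp_pos: [597.0, -356.3, 312.3]
orientation: [-0.0, -0.009, 1.0, 0.0]
contact_force: [0.5, 0.7, -0.5]
finger_gap: 43.7
grasp_force: 42.1
```

Run:
```python
from plan import *
f=chute(207.6);print(cur()[0],get_obs()['finger_gap'])
plan([(*f,278,90.9)])
```

```text
[ 597.04533085 -356.31707948  312.30995463] 43.6969362574094
[ 597.1 -357.5  278. ] 90.9 t [-0.0, -0.005, 0.137] r [0.001, -0.001, 0.002] rows 0.7
```

send_rows --deltas '[{"grip": 0.3,"tx": 0,"ty": -0.006,"tz": 0.135,"rx": 0,"ry": 0,"rz": 0},{"grip": 0.3,"tx": 0,"ty": -0.006,"tz": 0.135,"rx": 0,"ry": 0,"rz": 0},{"grip": 0.3,"tx": 0,"ty": -0.006,"tz": 0.135,"rx": 0,"ry": 0,"rz": 0},{"grip": 0.3,"tx": 0,"ty": -0.006,"tz": 0.135,"rx": 0,"ry": 0,"rz": 0}]'

```text
time_s: 18.75
tcp_pos: [597.1, -359.4, 280.4]
orientation: [0.0, -0.008, 1.0, -0.0]
contact_force: [0.1, -0.5, -1.3]
finger_gap: 44.0
grasp_force: 42.4
```

send_rows --deltas '[{"grip": 1,"tx": 0,"ty": 0,"tz": 0,"rx": 0,"ry": 0,"rz": 0},{"grip": 1,"tx": 0,"ty": 0,"tz": 0,"rx": 0,"ry": 0,"rz": 0},{"grip": 1,"tx": 0,"ty": 0,"tz": 0,"rx": 0,"ry": 0,"rz": 0},{"grip": 1,"tx": 0,"ty": 0,"tz": 0,"rx": 0,"ry": 0,"rz": 0},{"grip": 1,"tx": 0,"ty": 0,"tz": 0,"rx": 0,"ry": 0,"rz": 0},{"grip": 1,"tx": 0,"ty": 0,"tz": 0,"rx": 0,"ry": 0,"rz": 0}]'

```text
time_s: 19.35
tcp_pos: [596.7, -359.8, 279.0]
orientation: [-0.0, -0.008, 1.0, 0.0]
contact_force: [-0.0, -0.7, -0.1]
finger_gap: 85.2
grasp_force: 0.0
```

send_rows --deltas '[{"grip": 1,"tx": 0.189,"ty": 0,"tz": -0.166,"rx": 0,"ry": 0,"rz": 0},{"grip": 1,"tx": 0.189,"ty": 0,"tz": -0.166,"rx": 0,"ry": 0,"rz": 0},{"grip": 1,"tx": 0.749,"ty": 0,"tz": 0.314,"rx": 0,"ry": 0,"rz": 0},{"grip": 1,"tx": 0.749,"ty": 0,"tz": 0.314,"rx": 0,"ry": 0,"rz": 0},{"grip": 1,"tx": 0.749,"ty": 0,"tz": 0.314,"rx": 0,"ry": 0,"rz": 0},{"grip": 1,"tx": 0.749,"ty": 0,"tz": 0.314,"rx": 0,"ry": 0,"rz": 0},{"grip": 1,"tx": 0.749,"ty": 0,"tz": 0.314,"rx": 0,"ry": 0,"rz": 0},{"grip": 1,"tx": 0.749,"ty": 0,"tz": 0.314,"rx": 0,"ry": 0,"rz": 0}]'

```text
time_s: 20.15
tcp_pos: [409.8, -363.2, 200.8]
orientation: [0.0, -0.007, 1.0, -0.0]
contact_force: [-0.6, -0.3, 0.8]
finger_gap: 85.5
grasp_force: 0.0
```

send_rows --deltas '[{"grip": 1,"tx": 0,"ty": 0,"tz": 0,"rx": 0,"ry": 0,"rz": 0},{"grip": 1,"tx": 0,"ty": 0,"tz": 0,"rx": 0,"ry": 0,"rz": 0},{"grip": 1,"tx": 0,"ty": 0,"tz": 0,"rx": 0,"ry": 0,"rz": 0}]'

```text
time_s: 20.45
tcp_pos: [410.2, -362.7, 200.9]
orientation: [0.0, -0.008, 1.0, -0.0]
contact_force: [-0.4, -0.7, -0.3]
finger_gap: 85.3
grasp_force: 0.0
```

Run:
```python
from plan import *
p=cur()[0]; i,im=snap('wrist','w9');print(p)
D=disc(i,im,44); print(D); b=D[0][2][:2] if D else (430,-356); outbar(i,im)
B=board(0)
plan([(*b,43,90.9),(*b,160,90.9),(455,-140,160,91),(480,80,160,93),(*(B+[0,-60]),160,94),(*B,90,94),(*B,29,94)])
```

```text
[ 410.21808764 -362.69420353  200.92809173]
[(array([326.8, 256.9]), 373, array([ 440.2, -355.1,   44. ]))]
out [ 425.9 -355.7] [43.2 43.5] 2.5
stamp? 0.4
[ 440.2 -355.1   43. ] 90.9 t [-0.121, 0.029, 0.631] r [-0.001, 0.001, 0.001] rows 3.2
[ 440.2 -355.1  160. ] 90.9 t [0.0, 0.0, -0.468] r [0.0, 0.0, 0.0] rows 2.3
[ 455 -140  160] 91 t [-0.073, 0.859, 0.0] r [0.0, 0.0, -0.002] rows 4.3
[480  80 160] 93 t [-0.115, 0.878, 0.0] r [0.0, 0.0, -0.044] rows 4.4
[501.  273.3 160. ] 94 t [-0.124, 0.768, 0.0] r [0.0, 0.0, -0.022] rows 3.9
[501.  333.3  90. ] 94 t [-0.017, 0.239, 0.28] r [0.0, 0.0, 0.0] rows 1.8
[501.  333.3  29. ] 94 t [0.0, 0.0, 0.244] r [0.0, 0.0, 0.0] rows 1.2
```

send_rows --deltas '[{"grip": 1,"tx": -0.121,"ty": 0.029,"tz": 0.32,"rx": 0,"ry": 0,"rz": 0},{"grip": 1,"tx": -0.121,"ty": 0.029,"tz": 0.32,"rx": 0,"ry": 0,"rz": 0},{"grip": 1,"tx": -0.121,"ty": 0.029,"tz": 0.32,"rx": 0,"ry": 0,"rz": 0},{"grip": 1,"tx": -0.121,"ty": 0.029,"tz": 0.32,"rx": 0,"ry": 0,"rz": 0}]'

```text
time_s: 20.9
tcp_pos: [439.8, -355.0, 120.8]
orientation: [-0.0, -0.008, 1.0, 0.0]
contact_force: [-0.4, -0.1, 0.0]
finger_gap: 85.1
grasp_force: 0.0
```

Run:
```python
from plan import *
p=cur()[0]; i,im=snap('wrist','w10');print(p,disc(i,im,44))
```

```text
[ 439.79761909 -354.96186972  120.83991702] [(array([318.2, 255.3]), 750, array([ 440.2, -355.2,   44. ]))]
```

send_rows --deltas '[{"grip": 1,"tx": -0.001,"ty": 0,"tz": 0.311,"rx": 0,"ry": 0,"rz": 0},{"grip": 1,"tx": -0.001,"ty": 0,"tz": 0.311,"rx": 0,"ry": 0,"rz": 0},{"grip": 1,"tx": -0.001,"ty": 0,"tz": 0.311,"rx": 0,"ry": 0,"rz": 0},{"grip": 1,"tx": -0.001,"ty": 0,"tz": 0.311,"rx": 0,"ry": 0,"rz": 0}]'

```text
time_s: 21.35
tcp_pos: [440.2, -355.8, 44.6]
orientation: [0.001, -0.008, 1.0, -0.001]
contact_force: [0.7, -0.1, -0.2]
finger_gap: 85.7
grasp_force: 0.0
```

send_rows --deltas '[{"grip": 0.3,"tx": 0,"ty": 0,"tz": 0,"rx": 0,"ry": 0,"rz": 0},{"grip": 0.3,"tx": 0,"ty": 0,"tz": 0,"rx": 0,"ry": 0,"rz": 0},{"grip": 0.3,"tx": 0,"ty": 0,"tz": 0,"rx": 0,"ry": 0,"rz": 0},{"grip": 0.3,"tx": 0,"ty": 0,"tz": 0,"rx": 0,"ry": 0,"rz": 0},{"grip": 0.3,"tx": 0,"ty": 0,"tz": 0,"rx": 0,"ry": 0,"rz": 0},{"grip": 0.3,"tx": 0,"ty": 0,"tz": 0,"rx": 0,"ry": 0,"rz": 0}]'

```text
time_s: 21.95
tcp_pos: [440.2, -355.3, 44.1]
orientation: [0.001, -0.008, 1.0, -0.001]
contact_force: [-1.4, 0.8, 9.4]
finger_gap: 43.8
grasp_force: 39.5
```

send_rows --deltas '[{"grip": 0.3,"tx": 0,"ty": 0,"tz": -0.468,"rx": 0,"ry": 0,"rz": 0},{"grip": 0.3,"tx": 0,"ty": 0,"tz": -0.468,"rx": 0,"ry": 0,"rz": 0},{"grip": 0.3,"tx": 0,"ty": 0,"tz": -0.468,"rx": 0,"ry": 0,"rz": 0},{"grip": 0.3,"tx": 0,"ty": 0,"tz": -0.468,"rx": 0,"ry": 0,"rz": 0},{"grip": 0.3,"tx": 0,"ty": 0,"tz": -0.468,"rx": 0,"ry": 0,"rz": 0}]'

```text
time_s: 22.45
tcp_pos: [439.7, -354.7, 159.7]
orientation: [0.0, -0.008, 1.0, -0.0]
contact_force: [0.2, 0.0, -0.7]
finger_gap: 43.5
grasp_force: 41.6
```

send_rows --deltas '[{"grip": 0.3,"tx": -0.073,"ty": 0.859,"tz": 0,"rx": 0,"ry": 0,"rz": 0},{"grip": 0.3,"tx": -0.073,"ty": 0.859,"tz": 0,"rx": 0,"ry": 0,"rz": 0},{"grip": 0.3,"tx": -0.073,"ty": 0.859,"tz": 0,"rx": 0,"ry": 0,"rz": 0},{"grip": 0.3,"tx": -0.073,"ty": 0.859,"tz": 0,"rx": 0,"ry": 0,"rz": 0},{"grip": 0.3,"tx": -0.073,"ty": 0.859,"tz": 0,"rx": 0,"ry": 0,"rz": 0},{"grip": 0.3,"tx": -0.073,"ty": 0.859,"tz": 0,"rx": 0,"ry": 0,"rz": 0}]'

```text
time_s: 23.05
tcp_pos: [454.2, -137.7, 158.6]
orientation: [-0.001, -0.009, 1.0, 0.001]
contact_force: [0.1, -0.9, -1.0]
finger_gap: 43.2
grasp_force: 41.6
```

send_rows --deltas '[{"grip": 0.3,"tx": -0.115,"ty": 0.878,"tz": 0,"rx": 0,"ry": 0,"rz": -0.044},{"grip": 0.3,"tx": -0.115,"ty": 0.878,"tz": 0,"rx": 0,"ry": 0,"rz": -0.044},{"grip": 0.3,"tx": -0.115,"ty": 0.878,"tz": 0,"rx": 0,"ry": 0,"rz": -0.044},{"grip": 0.3,"tx": -0.115,"ty": 0.878,"tz": 0,"rx": 0,"ry": 0,"rz": -0.044},{"grip": 0.3,"tx": -0.115,"ty": 0.878,"tz": 0,"rx": 0,"ry": 0,"rz": -0.044},{"grip": 0.3,"tx": -0.115,"ty": 0.878,"tz": 0,"rx": 0,"ry": 0,"rz": -0.044}]'

```text
time_s: 23.65
tcp_pos: [480.3, 81.5, 158.7]
orientation: [-0.001, -0.026, 1.0, 0.0]
contact_force: [-0.3, -0.3, -0.3]
finger_gap: 43.6
grasp_force: 41.6
```

send_rows --deltas '[{"grip": 0.3,"tx": -0.124,"ty": 0.768,"tz": 0,"rx": 0,"ry": 0,"rz": -0.022},{"grip": 0.3,"tx": -0.124,"ty": 0.768,"tz": 0,"rx": 0,"ry": 0,"rz": -0.022},{"grip": 0.3,"tx": -0.124,"ty": 0.768,"tz": 0,"rx": 0,"ry": 0,"rz": -0.022},{"grip": 0.3,"tx": -0.124,"ty": 0.768,"tz": 0,"rx": 0,"ry": 0,"rz": -0.022},{"grip": 0.3,"tx": -0.124,"ty": 0.768,"tz": 0,"rx": 0,"ry": 0,"rz": -0.022},{"grip": 0.3,"tx": -0.124,"ty": 0.768,"tz": 0,"rx": 0,"ry": 0,"rz": -0.022},{"grip": 0.3,"tx": -0.124,"ty": 0.768,"tz": 0,"rx": 0,"ry": 0,"rz": -0.022}]'

```text
time_s: 24.35
tcp_pos: [501.7, 271.5, 159.1]
orientation: [-0.001, -0.033, 0.999, -0.0]
contact_force: [0.7, -0.1, -0.2]
finger_gap: 43.5
grasp_force: 41.6
```

Run:
```python
from plan import *
p,R=cur(); i,im=snap('wrist','w11');D=disc(i,im,p[2]);print(p,D, R.T@(D[0][2]-p) if D else '')
plan([(*board(0),90,94),(*board(0),29,94)])
```

```text
[501.66802048 271.50343255 159.14276112] [(array([319.2, 311.9]), 1630, array([501.5, 271.9, 159.1]))] [0.1414859  0.40679529 0.04271379]
[501.  333.3  90. ] 94 t [-0.013, 0.247, 0.278] r [-0.001, -0.001, -0.006] rows 1.9
[501.  333.3  29. ] 94 t [0.0, 0.0, 0.244] r [0.0, 0.0, 0.0] rows 1.2
```

send_rows --deltas '[{"grip": 0.3,"tx": -0.012,"ty": 0.247,"tz": 0.278,"rx": 0,"ry": 0,"rz": -0.006},{"grip": 0.3,"tx": -0.012,"ty": 0.247,"tz": 0.278,"rx": 0,"ry": 0,"rz": -0.006},{"grip": 0.3,"tx": -0.012,"ty": 0.247,"tz": 0.278,"rx": 0,"ry": 0,"rz": -0.006},{"grip": 0.3,"tx": -0.012,"ty": 0.247,"tz": 0.278,"rx": 0,"ry": 0,"rz": -0.006},{"grip": 0.3,"tx": -0.012,"ty": 0.247,"tz": 0.278,"rx": 0,"ry": 0,"rz": -0.006}]'

```text
time_s: 24.9
tcp_pos: [501.0, 333.9, 91.3]
orientation: [0.001, -0.035, 0.999, 0.0]
contact_force: [0.9, -1.1, -0.1]
finger_gap: 43.4
grasp_force: 41.6
```

send_rows --deltas '[{"grip": 0.3,"tx": 0,"ty": 0,"tz": 0.14,"rx": 0,"ry": 0,"rz": 0},{"grip": 0.3,"tx": 0,"ty": 0,"tz": 0.242,"rx": 0,"ry": 0,"rz": 0},{"grip": 0.3,"tx": 0,"ty": 0,"tz": 0.242,"rx": 0,"ry": 0,"rz": 0},{"grip": 0.3,"tx": 0,"ty": 0,"tz": 0.242,"rx": 0,"ry": 0,"rz": 0},{"grip": 0.3,"tx": 0,"ty": 0,"tz": 0.242,"rx": 0,"ry": 0,"rz": 0},{"grip": 0.3,"tx": 0,"ty": 0,"tz": 0.242,"rx": 0,"ry": 0,"rz": 0},{"grip": 0.3,"tx": 0,"ty": 0,"tz": 0.242,"rx": 0,"ry": 0,"rz": 0},{"grip": 0.3,"tx": 0,"ty": 0,"tz": 0.242,"rx": 0,"ry": 0,"rz": 0}]'

```text
time_s: 25.7
tcp_pos: [500.4, 335.2, 30.4]
orientation: [0.0, -0.036, 0.999, 0.0]
contact_force: [-0.0, -0.5, -1.1]
finger_gap: 43.6
grasp_force: 49.0
```

Run:
```python
from plan import *
p,R=cur(); i,im=snap('wrist','w12');print(p,disc(i,im,30))
```

```text
[500.42659349 335.18910609  30.36667768] [(array([319.1, 315.7]), 1663, array([502.4, 335.6,  30. ]))]
```

send_rows --deltas '[{"grip": 0.3,"tx": 0.001,"ty": -0.007,"tz": 0.003,"rx": 0,"ry": 0,"rz": 0},{"grip": 0.3,"tx": 0.001,"ty": -0.007,"tz": 0.003,"rx": 0,"ry": 0,"rz": 0},{"grip": 0.3,"tx": 0.001,"ty": -0.007,"tz": 0.003,"rx": 0,"ry": 0,"rz": 0},{"grip": 0.3,"tx": 0.001,"ty": -0.007,"tz": 0.003,"rx": 0,"ry": 0,"rz": 0},{"grip": 0.3,"tx": 0.001,"ty": -0.007,"tz": 0.003,"rx": 0,"ry": 0,"rz": 0}]'

```text
time_s: 26.25
tcp_pos: [500.2, 333.3, 29.0]
orientation: [0.0, -0.036, 0.999, 0.0]
contact_force: [-0.1, -0.4, -0.5]
finger_gap: 43.8
grasp_force: 49.0
```

send_rows --deltas '[{"grip": 0.65,"tx": 0,"ty": 0,"tz": 0,"rx": 0,"ry": 0,"rz": 0},{"grip": 0.65,"tx": 0,"ty": 0,"tz": 0,"rx": 0,"ry": 0,"rz": 0},{"grip": 0.65,"tx": 0,"ty": 0,"tz": 0,"rx": 0,"ry": 0,"rz": 0},{"grip": 0.65,"tx": 0,"ty": 0,"tz": 0,"rx": 0,"ry": 0,"rz": 0}]'

```text
time_s: 26.65
tcp_pos: [500.2, 333.3, 29.1]
orientation: [0.0, -0.036, 0.999, 0.0]
contact_force: [0.0, -0.0, -0.6]
finger_gap: 55.8
grasp_force: 0.0
```

send_rows --deltas '[{"grip": 0.8,"tx": 0,"ty": 0,"tz": -0.4,"rx": 0,"ry": 0,"rz": 0},{"grip": 0.8,"tx": 0,"ty": 0,"tz": -0.4,"rx": 0,"ry": 0,"rz": 0},{"grip": 0.8,"tx": 0,"ty": 0,"tz": -0.4,"rx": 0,"ry": 0,"rz": 0},{"grip": 0.8,"tx": 0,"ty": 0,"tz": -0.6,"rx": 0,"ry": 0,"rz": 0},{"grip": 0.8,"tx": 0,"ty": 0,"tz": -0.6,"rx": 0,"ry": 0,"rz": 0},{"grip": 1,"tx": 0,"ty": 0,"tz": -0.6,"rx": 0,"ry": 0,"rz": 0},{"grip": 1,"tx": 0,"ty": 0,"tz": -0.6,"rx": 0,"ry": 0,"rz": 0}]'

```text
time_s: 27.35
tcp_pos: [499.8, 333.1, 178.2]
orientation: [-0.001, -0.036, 0.999, -0.0]
contact_force: [-0.1, 0.5, -0.2]
finger_gap: 85.4
grasp_force: 0.0
```

Run:
```python
from plan import *
print(cur()[0]); i,im=snap('wrist','w13');print(disc(i,im,29),board(0),board(74));bars(i,im,0,640)
print(im[230:235,100].tolist()[:1])
t,im=snap('top','t13'); print('top');bars(t,im)
f=chute(207.6);b=(455.5,5)
plan([(480,165,170,88),(*b,110,80.4)])
```

```text
[499.79642346 333.10180082 178.2294505 ]
[(array([318.6, 305.8]), 334, array([574.2, 338.4,  29. ])), (array([319.4, 228. ]), 428, array([500.7, 333.7,  29. ]))] [501.  333.3] [574.81973972 338.46197906]
bar [536.3 336.1] [145.7  45.3] 3.9
[[37, 88, 46]]
top
bar [454.2   3.9] [43.8 69.1] 80.4
bar [ 455.4 -108.6] [43.8 68.9] 68.4
[480 165 170] 88 t [0.127, -0.665, 0.032] r [-0.001, -0.002, 0.136] rows 3.4
[455.5   5.  110. ] 80.4 t [0.076, -0.643, 0.24] r [0.0, 0.0, 0.169] rows 3.5
```

send_rows --deltas '[{"grip": 1,"tx": 0.127,"ty": -0.665,"tz": 0.032,"rx": 0,"ry": 0,"rz": 0.136},{"grip": 1,"tx": 0.127,"ty": -0.665,"tz": 0.032,"rx": 0,"ry": 0,"rz": 0.136},{"grip": 1,"tx": 0.127,"ty": -0.665,"tz": 0.032,"rx": 0,"ry": 0,"rz": 0.136},{"grip": 1,"tx": 0.127,"ty": -0.665,"tz": 0.032,"rx": 0,"ry": 0,"rz": 0.136},{"grip": 1,"tx": 0.127,"ty": -0.665,"tz": 0.032,"rx": 0,"ry": 0,"rz": 0.136}]'

```text
time_s: 27.95
tcp_pos: [480.0, 163.0, 170.4]
orientation: [-0.001, 0.019, 1.0, -0.0]
contact_force: [-0.5, 0.3, -0.0]
finger_gap: 85.0
grasp_force: 0.0
```

send_rows --deltas '[{"grip": 1,"tx": 0.076,"ty": -0.643,"tz": 0.24,"rx": 0,"ry": 0,"rz": 0.169},{"grip": 1,"tx": 0.076,"ty": -0.643,"tz": 0.24,"rx": 0,"ry": 0,"rz": 0.169},{"grip": 1,"tx": 0.076,"ty": -0.643,"tz": 0.24,"rx": 0,"ry": 0,"rz": 0.169},{"grip": 1,"tx": 0.076,"ty": -0.643,"tz": 0.24,"rx": 0,"ry": 0,"rz": 0.169},{"grip": 1,"tx": 0.076,"ty": -0.643,"tz": 0.24,"rx": 0,"ry": 0,"rz": 0.169},{"grip": 1,"tx": 0.076,"ty": -0.643,"tz": 0.24,"rx": 0,"ry": 0,"rz": 0.169}]'

```text
time_s: 28.55
tcp_pos: [456.2, 5.6, 110.7]
orientation: [-0.0, 0.084, 0.996, 0.0]
contact_force: [-0.4, -0.7, 1.0]
finger_gap: 85.7
grasp_force: 0.0
```

Run:
```python
from plan import *
print(cur()[0]);i,im=snap('wrist','w14');bars(i,im,0,640)
f=chute(207.6);b=(455.5,5.2)
plan([(*b,14.5,80.4),(*b,130,80.4),(500,-130,300,84),(575,-290,312,88),(*f,312,90.9)])
```

```text
[456.24801677   5.61054181 110.70934422]
bar [ 453.8 -103.6] [48.8 74.8] 68.4
bar [452.9   5.6] [43.9 70.5] 80.1
[455.5   5.2  14.5] 80.4 t [0.003, -0.004, 0.386] r [0.0, -0.0, 0.001] rows 1.9
[455.5   5.2 130. ] 80.4 t [0.0, 0.0, -0.462] r [0.0, 0.0, 0.0] rows 2.3
[ 500 -130  300] 84 t [-0.266, -0.504, -0.68] r [0.0, 0.0, -0.08] rows 4.4
[ 575 -290  312] 88 t [-0.365, -0.605, -0.048] r [0.0, 0.0, -0.089] rows 3.5
[ 597.1 -357.5  312. ] 90.9 t [-0.098, -0.267, 0.0] r [0.0, 0.0, -0.064] rows 1.4
```

send_rows --deltas '[{"grip": 1,"tx": 0.01,"ty": -0.003,"tz": 0.386,"rx": 0,"ry": 0,"rz": 0},{"grip": 1,"tx": 0.01,"ty": -0.003,"tz": 0.386,"rx": 0,"ry": 0,"rz": 0},{"grip": 1,"tx": 0.01,"ty": -0.003,"tz": 0.386,"rx": 0,"ry": 0,"rz": 0},{"grip": 1,"tx": 0.01,"ty": -0.003,"tz": 0.386,"rx": 0,"ry": 0,"rz": 0},{"grip": 1,"tx": 0.01,"ty": -0.003,"tz": 0.386,"rx": 0,"ry": 0,"rz": 0}]'

```text
time_s: 29.1
tcp_pos: [454.5, 5.4, 16.7]
orientation: [0.002, 0.083, 0.997, -0.0]
contact_force: [-1.0, -1.0, -0.5]
finger_gap: 85.3
grasp_force: 0.0
```

send_rows --deltas '[{"grip": 0.3,"tx": 0,"ty": 0,"tz": 0,"rx": 0,"ry": 0,"rz": 0},{"grip": 0.3,"tx": 0,"ty": 0,"tz": 0,"rx": 0,"ry": 0,"rz": 0},{"grip": 0.3,"tx": 0,"ty": 0,"tz": 0,"rx": 0,"ry": 0,"rz": 0},{"grip": 0.3,"tx": 0,"ty": 0,"tz": 0,"rx": 0,"ry": 0,"rz": 0},{"grip": 0.3,"tx": 0,"ty": 0,"tz": 0,"rx": 0,"ry": 0,"rz": 0},{"grip": 0.3,"tx": 0,"ty": 0,"tz": 0,"rx": 0,"ry": 0,"rz": 0}]'

```text
time_s: 29.7
tcp_pos: [453.8, 4.8, 15.7]
orientation: [0.001, 0.084, 0.996, 0.0]
contact_force: [-0.7, 0.8, 13.7]
finger_gap: 44.1
grasp_force: 41.0
```

send_rows --deltas '[{"grip": 0.3,"tx": 0,"ty": 0,"tz": -0.462,"rx": 0,"ry": 0,"rz": 0},{"grip": 0.3,"tx": 0,"ty": 0,"tz": -0.462,"rx": 0,"ry": 0,"rz": 0},{"grip": 0.3,"tx": 0,"ty": 0,"tz": -0.462,"rx": 0,"ry": 0,"rz": 0},{"grip": 0.3,"tx": 0,"ty": 0,"tz": -0.462,"rx": 0,"ry": 0,"rz": 0}]'

```text
time_s: 30.1
tcp_pos: [454.2, 4.8, 132.7]
orientation: [0.003, 0.084, 0.996, -0.0]
contact_force: [-0.3, 0.2, -1.0]
finger_gap: 44.1
grasp_force: 42.3
```

send_rows --deltas '[{"grip": 0.3,"tx": -0.266,"ty": -0.504,"tz": -0.68,"rx": 0,"ry": 0,"rz": -0.08},{"grip": 0.3,"tx": -0.266,"ty": -0.504,"tz": -0.68,"rx": 0,"ry": 0,"rz": -0.08},{"grip": 0.3,"tx": -0.266,"ty": -0.504,"tz": -0.68,"rx": 0,"ry": 0,"rz": -0.08},{"grip": 0.3,"tx": -0.266,"ty": -0.504,"tz": -0.68,"rx": 0,"ry": 0,"rz": -0.08},{"grip": 0.3,"tx": -0.266,"ty": -0.504,"tz": -0.68,"rx": 0,"ry": 0,"rz": -0.08},{"grip": 0.3,"tx": -0.266,"ty": -0.504,"tz": -0.68,"rx": 0,"ry": 0,"rz": -0.08},{"grip": 0.3,"tx": -0.266,"ty": -0.504,"tz": -0.68,"rx": 0,"ry": 0,"rz": -0.08}]'

```text
time_s: 30.8
tcp_pos: [497.2, -130.1, 298.4]
orientation: [-0.001, 0.053, 0.999, 0.0]
contact_force: [-0.5, 0.3, -1.7]
finger_gap: 44.0
grasp_force: 42.3
```

send_rows --deltas '[{"grip": 0.3,"tx": -0.365,"ty": -0.605,"tz": -0.048,"rx": 0,"ry": 0,"rz": -0.089},{"grip": 0.3,"tx": -0.365,"ty": -0.605,"tz": -0.048,"rx": 0,"ry": 0,"rz": -0.089},{"grip": 0.3,"tx": -0.365,"ty": -0.605,"tz": -0.048,"rx": 0,"ry": 0,"rz": -0.089},{"grip": 0.3,"tx": -0.365,"ty": -0.605,"tz": -0.048,"rx": 0,"ry": 0,"rz": -0.089},{"grip": 0.3,"tx": -0.365,"ty": -0.605,"tz": -0.048,"rx": 0,"ry": 0,"rz": -0.089},{"grip": 0.3,"tx": -0.365,"ty": -0.605,"tz": -0.048,"rx": 0,"ry": 0,"rz": -0.089}]'

```text
time_s: 31.4
tcp_pos: [572.5, -289.4, 309.5]
orientation: [-0.002, 0.017, 1.0, 0.001]
contact_force: [-0.3, 0.8, -0.7]
finger_gap: 43.7
grasp_force: 42.3
```

send_rows --deltas '[{"grip": 0.3,"tx": -0.105,"ty": -0.267,"tz": 0,"rx": 0,"ry": 0,"rz": -0.064},{"grip": 0.3,"tx": -0.105,"ty": -0.267,"tz": 0,"rx": 0,"ry": 0,"rz": -0.064},{"grip": 0.3,"tx": -0.105,"ty": -0.267,"tz": 0,"rx": 0,"ry": 0,"rz": -0.064},{"grip": 0.3,"tx": -0.105,"ty": -0.267,"tz": 0,"rx": 0,"ry": 0,"rz": -0.064},{"grip": 0.3,"tx": -0.105,"ty": -0.267,"tz": 0,"rx": 0,"ry": 0,"rz": -0.064}]'

```text
time_s: 31.9
tcp_pos: [596.6, -356.2, 311.9]
orientation: [-0.0, -0.008, 1.0, 0.0]
contact_force: [0.5, 0.6, -0.3]
finger_gap: 44.5
grasp_force: 42.2
```

Run:
```python
from plan import *
f=chute(207.6);print(cur()[0],get_obs()['finger_gap'])
plan([(*f,279,90.9)])
```

```text
[ 596.59626794 -356.24346896  311.92216775] 44.525806082892075
[ 597.1 -357.5  279. ] 90.9 t [-0.002, -0.005, 0.132] r [0.001, -0.001, 0.001] rows 0.7
```

send_rows --deltas '[{"grip": 0.3,"tx": -0.002,"ty": -0.005,"tz": 0.134,"rx": 0,"ry": 0,"rz": 0},{"grip": 0.3,"tx": -0.002,"ty": -0.005,"tz": 0.134,"rx": 0,"ry": 0,"rz": 0},{"grip": 0.3,"tx": -0.002,"ty": -0.005,"tz": 0.134,"rx": 0,"ry": 0,"rz": 0},{"grip": 0.3,"tx": -0.002,"ty": -0.005,"tz": 0.134,"rx": 0,"ry": 0,"rz": 0},{"grip": 0.3,"tx": -0.002,"ty": -0.005,"tz": 0.134,"rx": 0,"ry": 0,"rz": 0}]'

```text
time_s: 32.4
tcp_pos: [597.4, -359.2, 279.8]
orientation: [0.001, -0.008, 1.0, -0.0]
contact_force: [-0.5, 0.8, -0.9]
finger_gap: 44.0
grasp_force: 42.4
```

send_rows --deltas '[{"grip": 1,"tx": 0,"ty": 0,"tz": 0,"rx": 0,"ry": 0,"rz": 0},{"grip": 1,"tx": 0,"ty": 0,"tz": 0,"rx": 0,"ry": 0,"rz": 0},{"grip": 1,"tx": 0,"ty": 0,"tz": 0,"rx": 0,"ry": 0,"rz": 0},{"grip": 1,"tx": 0,"ty": 0,"tz": 0,"rx": 0,"ry": 0,"rz": 0},{"grip": 1,"tx": 0,"ty": 0,"tz": 0,"rx": 0,"ry": 0,"rz": 0},{"grip": 1,"tx": 0,"ty": 0,"tz": 0,"rx": 0,"ry": 0,"rz": 0}]'

```text
time_s: 33.0
tcp_pos: [597.3, -359.3, 278.5]
orientation: [0.0, -0.008, 1.0, 0.0]
contact_force: [-0.1, 0.2, -0.6]
finger_gap: 85.5
grasp_force: 0.0
```

send_rows --deltas '[{"grip": 1,"tx": 0.189,"ty": 0,"tz": -0.166,"rx": 0,"ry": 0,"rz": 0},{"grip": 1,"tx": 0.189,"ty": 0,"tz": -0.166,"rx": 0,"ry": 0,"rz": 0},{"grip": 1,"tx": 0.749,"ty": 0,"tz": 0.314,"rx": 0,"ry": 0,"rz": 0},{"grip": 1,"tx": 0.749,"ty": 0,"tz": 0.314,"rx": 0,"ry": 0,"rz": 0},{"grip": 1,"tx": 0.749,"ty": 0,"tz": 0.314,"rx": 0,"ry": 0,"rz": 0},{"grip": 1,"tx": 0.749,"ty": 0,"tz": 0.314,"rx": 0,"ry": 0,"rz": 0},{"grip": 1,"tx": 0.749,"ty": 0,"tz": 0.314,"rx": 0,"ry": 0,"rz": 0},{"grip": 1,"tx": 0.749,"ty": 0,"tz": 0.314,"rx": 0,"ry": 0,"rz": 0}]'

```text
time_s: 33.8
tcp_pos: [410.3, -362.7, 200.3]
orientation: [0.0, -0.007, 1.0, -0.0]
contact_force: [0.2, -0.3, 0.1]
finger_gap: 85.5
grasp_force: 0.0
```

send_rows --deltas '[{"grip": 1,"tx": 0,"ty": 0,"tz": 0,"rx": 0,"ry": 0,"rz": 0},{"grip": 1,"tx": 0,"ty": 0,"tz": 0,"rx": 0,"ry": 0,"rz": 0},{"grip": 1,"tx": 0,"ty": 0,"tz": 0,"rx": 0,"ry": 0,"rz": 0},{"grip": 1,"tx": 0,"ty": 0,"tz": 0,"rx": 0,"ry": 0,"rz": 0},{"grip": 1,"tx": 0,"ty": 0,"tz": 0,"rx": 0,"ry": 0,"rz": 0}]'

```text
time_s: 34.3
tcp_pos: [410.3, -362.1, 200.1]
orientation: [0.0, -0.008, 1.0, -0.0]
contact_force: [0.2, 0.0, -0.8]
finger_gap: 85.6
grasp_force: 0.0
```

Run:
```python
from plan import *
p=cur()[0]; i,im=snap('wrist','w15');print(p)
D=disc(i,im,44); print(D); b=D[0][2][:2] if D else (430,-356)
B=board(-74)
plan([(*b,120,90.9),(*b,43,90.9),(*b,160,90.9),(455,-140,160,91),(460,80,160,93),(*(B+[0,-60]),160,94),(*B,90,94),(*B,29,94)])
```

```text
[ 410.26475927 -362.10181353  200.12752282]
[(array([317.5, 244.4]), 389, array([ 428.3, -362.9,   44. ]))]
[ 428.3 -362.9  120. ] 90.9 t [-0.072, -0.004, 0.32] r [-0.0, 0.0, 0.0] rows 1.6
[ 428.3 -362.9   43. ] 90.9 t [0.0, 0.0, 0.308] r [0.0, 0.0, 0.0] rows 1.5
[ 428.3 -362.9  160. ] 90.9 t [0.0, 0.0, -0.468] r [0.0, 0.0, 0.0] rows 2.3
[ 455 -140  160] 91 t [-0.121, 0.89, 0.0] r [0.0, 0.0, -0.002] rows 4.5
[460  80 160] 93 t [-0.035, 0.88, 0.0] r [0.0, 0.0, -0.044] rows 4.4
[427.2 268.1 160. ] 94 t [0.092, 0.758, 0.0] r [0.0, 0.0, -0.022] rows 3.8
[427.2 328.1  90. ] 94 t [-0.017, 0.239, 0.28] r [0.0, 0.0, 0.0] rows 1.8
[427.2 328.1  29. ] 94 t [0.0, 0.0, 0.244] r [0.0, 0.0, 0.0] rows 1.2
```

send_rows --deltas '[{"grip": 1,"tx": -0.072,"ty": -0.004,"tz": 0.32,"rx": 0,"ry": 0,"rz": 0},{"grip": 1,"tx": -0.072,"ty": -0.004,"tz": 0.32,"rx": 0,"ry": 0,"rz": 0},{"grip": 1,"tx": -0.072,"ty": -0.004,"tz": 0.626,"rx": 0,"ry": 0,"rz": 0},{"grip": 1,"tx": -0.072,"ty": -0.004,"tz": 0.626,"rx": 0,"ry": 0,"rz": 0},{"grip": 1,"tx": -0.072,"ty": -0.004,"tz": 0.626,"rx": 0,"ry": 0,"rz": 0},{"grip": 1,"tx": -0.072,"ty": -0.004,"tz": 0.626,"rx": 0,"ry": 0,"rz": 0}]'

```text
time_s: 34.95
tcp_pos: [428.2, -363.1, 44.0]
orientation: [-0.0, -0.008, 1.0, 0.0]
contact_force: [-0.2, 0.2, -0.2]
finger_gap: 85.3
grasp_force: 0.0
```

send_rows --deltas '[{"grip": 0.3,"tx": 0,"ty": 0,"tz": 0,"rx": 0,"ry": 0,"rz": 0},{"grip": 0.3,"tx": 0,"ty": 0,"tz": 0,"rx": 0,"ry": 0,"rz": 0},{"grip": 0.3,"tx": 0,"ty": 0,"tz": 0,"rx": 0,"ry": 0,"rz": 0},{"grip": 0.3,"tx": 0,"ty": 0,"tz": 0,"rx": 0,"ry": 0,"rz": 0},{"grip": 0.3,"tx": 0,"ty": 0,"tz": 0,"rx": 0,"ry": 0,"rz": 0},{"grip": 0.3,"tx": 0,"ty": 0,"tz": 0,"rx": 0,"ry": 0,"rz": 0}]'

```text
time_s: 35.55
tcp_pos: [428.4, -363.3, 44.8]
orientation: [0.001, -0.008, 1.0, -0.001]
contact_force: [-1.5, 0.4, 8.5]
finger_gap: 43.7
grasp_force: 39.7
```

send_rows --deltas '[{"grip": 0.3,"tx": 0,"ty": 0,"tz": -0.468,"rx": 0,"ry": 0,"rz": 0},{"grip": 0.3,"tx": 0,"ty": 0,"tz": -0.468,"rx": 0,"ry": 0,"rz": 0},{"grip": 0.3,"tx": 0,"ty": 0,"tz": -0.468,"rx": 0,"ry": 0,"rz": 0},{"grip": 0.3,"tx": 0,"ty": 0,"tz": -0.468,"rx": 0,"ry": 0,"rz": 0},{"grip": 0.3,"tx": 0,"ty": 0,"tz": -0.468,"rx": 0,"ry": 0,"rz": 0}]'

```text
time_s: 36.05
tcp_pos: [427.8, -362.7, 160.5]
orientation: [0.0, -0.008, 1.0, -0.0]
contact_force: [0.6, 0.1, -0.9]
finger_gap: 43.4
grasp_force: 41.7
```

send_rows --deltas '[{"grip": 0.3,"tx": -0.121,"ty": 0.89,"tz": 0,"rx": 0,"ry": 0,"rz": 0},{"grip": 0.3,"tx": -0.121,"ty": 0.89,"tz": 0,"rx": 0,"ry": 0,"rz": 0},{"grip": 0.3,"tx": -0.121,"ty": 0.89,"tz": 0,"rx": 0,"ry": 0,"rz": 0},{"grip": 0.3,"tx": -0.121,"ty": 0.89,"tz": 0,"rx": 0,"ry": 0,"rz": 0},{"grip": 0.3,"tx": -0.121,"ty": 0.89,"tz": 0,"rx": 0,"ry": 0,"rz": 0},{"grip": 0.3,"tx": -0.121,"ty": 0.89,"tz": 0,"rx": 0,"ry": 0,"rz": 0}]'

```text
time_s: 36.65
tcp_pos: [454.2, -137.0, 159.3]
orientation: [-0.001, -0.009, 1.0, 0.001]
contact_force: [-0.5, -0.6, -1.3]
finger_gap: 43.3
grasp_force: 41.7
```

send_rows --deltas '[{"grip": 0.3,"tx": -0.035,"ty": 0.88,"tz": 0,"rx": 0,"ry": 0,"rz": -0.044},{"grip": 0.3,"tx": -0.035,"ty": 0.88,"tz": 0,"rx": 0,"ry": 0,"rz": -0.044},{"grip": 0.3,"tx": -0.035,"ty": 0.88,"tz": 0,"rx": 0,"ry": 0,"rz": -0.044},{"grip": 0.3,"tx": -0.035,"ty": 0.88,"tz": 0,"rx": 0,"ry": 0,"rz": -0.044},{"grip": 0.3,"tx": -0.035,"ty": 0.88,"tz": 0,"rx": 0,"ry": 0,"rz": -0.044},{"grip": 0.3,"tx": -0.035,"ty": 0.88,"tz": 0,"rx": 0,"ry": 0,"rz": -0.044}]'

```text
time_s: 37.25
tcp_pos: [459.9, 81.8, 159.5]
orientation: [-0.001, -0.027, 1.0, 0.0]
contact_force: [-0.2, -0.2, -0.6]
finger_gap: 43.2
grasp_force: 41.7
```

send_rows --deltas '[{"grip": 0.3,"tx": 0.092,"ty": 0.758,"tz": 0,"rx": 0,"ry": 0,"rz": -0.022},{"grip": 0.3,"tx": 0.092,"ty": 0.758,"tz": 0,"rx": 0,"ry": 0,"rz": -0.022},{"grip": 0.3,"tx": 0.092,"ty": 0.758,"tz": 0,"rx": 0,"ry": 0,"rz": -0.022},{"grip": 0.3,"tx": 0.092,"ty": 0.758,"tz": 0,"rx": 0,"ry": 0,"rz": -0.022},{"grip": 0.3,"tx": 0.092,"ty": 0.758,"tz": 0,"rx": 0,"ry": 0,"rz": -0.022},{"grip": 0.3,"tx": 0.092,"ty": 0.758,"tz": 0,"rx": 0,"ry": 0,"rz": -0.022},{"grip": 0.3,"tx": 0.092,"ty": 0.758,"tz": 0,"rx": 0,"ry": 0,"rz": -0.022}]'

```text
time_s: 37.95
tcp_pos: [428.1, 266.8, 160.0]
orientation: [-0.001, -0.033, 0.999, -0.0]
contact_force: [0.2, -0.4, -0.3]
finger_gap: 43.5
grasp_force: 41.7
```

Run:
```python
from plan import *
p,R=cur(); i,im=snap('wrist','w16');D=disc(i,im,p[2]);print(p,D, R.T@(D[0][2]-p) if D else '')
B=board(-74);plan([(*B,90,94),(*B,29,94)])
```

```text
[428.12730173 266.80396774 159.98832636] [(array([319.1, 312.1]), 1622, array([428.1, 267.1, 160. ]))] [ 0.00775383  0.29718159 -0.01182106]
[427.2 328.1  90. ] 94 t [-0.012, 0.245, 0.281] r [-0.0, -0.001, -0.006] rows 1.9
[427.2 328.1  29. ] 94 t [0.0, 0.0, 0.244] r [0.0, 0.0, 0.0] rows 1.2
```

send_rows --deltas '[{"grip": 0.3,"tx": -0.012,"ty": 0.239,"tz": 0.281,"rx": 0,"ry": 0,"rz": -0.006},{"grip": 0.3,"tx": -0.012,"ty": 0.239,"tz": 0.281,"rx": 0,"ry": 0,"rz": -0.006},{"grip": 0.3,"tx": -0.012,"ty": 0.239,"tz": 0.281,"rx": 0,"ry": 0,"rz": -0.006},{"grip": 0.3,"tx": -0.012,"ty": 0.239,"tz": 0.281,"rx": 0,"ry": 0,"rz": -0.006},{"grip": 0.3,"tx": -0.012,"ty": 0.239,"tz": 0.281,"rx": 0,"ry": 0,"rz": -0.006}]'

```text
time_s: 38.5
tcp_pos: [427.4, 327.1, 91.1]
orientation: [0.0, -0.035, 0.999, 0.0]
contact_force: [0.8, -0.6, -0.2]
finger_gap: 43.2
grasp_force: 41.7
```

send_rows --deltas '[{"grip": 0.3,"tx": 0,"ty": 0,"tz": 0.14,"rx": 0,"ry": 0,"rz": 0},{"grip": 0.3,"tx": 0,"ty": 0,"tz": 0.242,"rx": 0,"ry": 0,"rz": 0},{"grip": 0.3,"tx": 0,"ty": 0,"tz": 0.242,"rx": 0,"ry": 0,"rz": 0},{"grip": 0.3,"tx": 0,"ty": 0,"tz": 0.242,"rx": 0,"ry": 0,"rz": 0},{"grip": 0.3,"tx": 0,"ty": 0,"tz": 0.242,"rx": 0,"ry": 0,"rz": 0},{"grip": 0.3,"tx": 0,"ty": 0,"tz": 0.242,"rx": 0,"ry": 0,"rz": 0},{"grip": 0.3,"tx": 0,"ty": 0,"tz": 0.242,"rx": 0,"ry": 0,"rz": 0},{"grip": 0.3,"tx": 0,"ty": 0,"tz": 0.242,"rx": 0,"ry": 0,"rz": 0}]'

```text
time_s: 39.3
tcp_pos: [426.8, 328.2, 30.4]
orientation: [0.0, -0.036, 0.999, 0.0]
contact_force: [0.2, -0.5, -2.0]
finger_gap: 43.3
grasp_force: 51.1
```

Run:
```python
from plan import *
p,R=cur(); i,im=snap('wrist','w17');print(p,disc(i,im,30))
plan([(*board(-74),29,94)])
```

```text
[426.84585135 328.23671555  30.35535031] [(array([319.1, 315.1]), 1682, array([428.5, 328.7,  30. ]))]
[427.2 328.1  29. ] 94 t [-0.002, -0.0, 0.005] r [0.0, 0.001, 0.003] rows 0.0
```

send_rows --deltas '[{"grip": 0.3,"tx": 0,"ty": 0,"tz": 0.003,"rx": 0,"ry": 0,"rz": 0.002},{"grip": 0.3,"tx": 0,"ty": 0,"tz": 0.003,"rx": 0,"ry": 0,"rz": 0.002},{"grip": 0.3,"tx": 0,"ty": 0,"tz": 0.003,"rx": 0,"ry": 0,"rz": 0.002},{"grip": 0.3,"tx": 0,"ty": 0,"tz": 0.003,"rx": 0,"ry": 0,"rz": 0.002}]'

```text
time_s: 39.75
tcp_pos: [426.7, 328.1, 29.0]
orientation: [-0.0, -0.035, 0.999, -0.0]
contact_force: [-1.0, -0.1, -0.7]
finger_gap: 43.5
grasp_force: 51.1
```

send_rows --deltas '[{"grip": 0.65,"tx": 0,"ty": 0,"tz": 0,"rx": 0,"ry": 0,"rz": 0},{"grip": 0.65,"tx": 0,"ty": 0,"tz": 0,"rx": 0,"ry": 0,"rz": 0},{"grip": 0.65,"tx": 0,"ty": 0,"tz": 0,"rx": 0,"ry": 0,"rz": 0},{"grip": 0.65,"tx": 0,"ty": 0,"tz": 0,"rx": 0,"ry": 0,"rz": 0}]'

```text
time_s: 40.15
tcp_pos: [426.7, 328.1, 29.1]
orientation: [0.0, -0.035, 0.999, 0.0]
contact_force: [-0.3, 0.6, -0.3]
finger_gap: 55.6
grasp_force: 0.0
```

send_rows --deltas '[{"grip": 0.8,"tx": 0,"ty": 0,"tz": -0.4,"rx": 0,"ry": 0,"rz": 0},{"grip": 0.8,"tx": 0,"ty": 0,"tz": -0.4,"rx": 0,"ry": 0,"rz": 0},{"grip": 0.8,"tx": 0,"ty": 0,"tz": -0.4,"rx": 0,"ry": 0,"rz": 0},{"grip": 0.8,"tx": 0,"ty": 0,"tz": -0.6,"rx": 0,"ry": 0,"rz": 0},{"grip": 0.8,"tx": 0,"ty": 0,"tz": -0.6,"rx": 0,"ry": 0,"rz": 0},{"grip": 1,"tx": 0,"ty": 0,"tz": -0.6,"rx": 0,"ry": 0,"rz": 0},{"grip": 1,"tx": 0,"ty": 0,"tz": -0.6,"rx": 0,"ry": 0,"rz": 0}]'

```text
time_s: 40.85
tcp_pos: [426.3, 327.8, 178.1]
orientation: [-0.001, -0.035, 0.999, -0.0]
contact_force: [-0.1, -0.1, 0.8]
finger_gap: 85.6
grasp_force: 0.0
```

Run:
```python
from plan import *
print(cur()[0]); i,im=snap('wrist','w18');print(disc(i,im,29),board(-74))
t,im=snap('top','t18'); print('top');bars(t,im)
b=(455,-107)
plan([(460,180,170,86),(460,20,170,76),(*b,110,68.4)])
```

```text
[426.26132374 327.81879465 178.07342731]
[(array([318.9, 373.2]), 260, array([574.3, 338.4,  29. ])), (array([319.2, 306. ]), 318, array([500.8, 333.5,  29. ])), (array([319.5, 227.6]), 431, array([426.8, 328.5,  29. ]))] [427.18026028 328.13802094]
top
bar [ 455.4 -108.6] [43.8 68.9] 68.4
[460 180 170] 86 t [-0.093, -0.599, 0.032] r [-0.001, -0.002, 0.179] rows 3.0
[460  20 170] 76 t [-0.045, -0.638, 0.0] r [0.0, 0.0, 0.222] rows 3.2
[ 455 -107  110] 68.4 t [-0.103, -0.498, 0.24] r [0.0, 0.0, 0.169] rows 2.8
```

Bottom course is in place (574.3/500.8/426.8, spacing 73.5–74). Last bar.

send_rows --deltas '[{"grip": 1,"tx": -0.093,"ty": -0.599,"tz": 0.032,"rx": 0,"ry": 0,"rz": 0.179},{"grip": 1,"tx": -0.093,"ty": -0.599,"tz": 0.032,"rx": 0,"ry": 0,"rz": 0.179},{"grip": 1,"tx": -0.093,"ty": -0.599,"tz": 0.032,"rx": 0,"ry": 0,"rz": 0.179},{"grip": 1,"tx": -0.093,"ty": -0.599,"tz": 0.032,"rx": 0,"ry": 0,"rz": 0.179},{"grip": 1,"tx": -0.093,"ty": -0.599,"tz": 0.032,"rx": 0,"ry": 0,"rz": 0.179}]'

```text
time_s: 41.45
tcp_pos: [460.6, 179.3, 170.3]
orientation: [-0.001, 0.036, 0.999, -0.0]
contact_force: [-0.6, 0.6, -0.1]
finger_gap: 84.9
grasp_force: 0.0
```

send_rows --deltas '[{"grip": 1,"tx": -0.045,"ty": -0.638,"tz": 0,"rx": 0,"ry": 0,"rz": 0.222},{"grip": 1,"tx": -0.045,"ty": -0.638,"tz": 0,"rx": 0,"ry": 0,"rz": 0.222},{"grip": 1,"tx": -0.045,"ty": -0.638,"tz": 0,"rx": 0,"ry": 0,"rz": 0.222},{"grip": 1,"tx": -0.045,"ty": -0.638,"tz": 0,"rx": 0,"ry": 0,"rz": 0.222},{"grip": 1,"tx": -0.045,"ty": -0.638,"tz": 0,"rx": 0,"ry": 0,"rz": 0.222}]'

```text
time_s: 41.95
tcp_pos: [460.6, 20.3, 170.8]
orientation: [-0.0, 0.123, 0.992, 0.0]
contact_force: [-0.2, -0.2, 0.8]
finger_gap: 85.6
grasp_force: 0.0
```

send_rows --deltas '[{"grip": 1,"tx": -0.103,"ty": -0.498,"tz": 0.24,"rx": 0,"ry": 0,"rz": 0.169},{"grip": 1,"tx": -0.103,"ty": -0.498,"tz": 0.24,"rx": 0,"ry": 0,"rz": 0.169},{"grip": 1,"tx": -0.103,"ty": -0.498,"tz": 0.24,"rx": 0,"ry": 0,"rz": 0.169},{"grip": 1,"tx": -0.103,"ty": -0.498,"tz": 0.24,"rx": 0,"ry": 0,"rz": 0.169},{"grip": 1,"tx": -0.103,"ty": -0.498,"tz": 0.24,"rx": 0,"ry": 0,"rz": 0.169},{"grip": 1,"tx": -0.103,"ty": -0.498,"tz": 0.24,"rx": 0,"ry": 0,"rz": 0.169}]'

```text
time_s: 42.55
tcp_pos: [455.8, -104.8, 111.3]
orientation: [0.0, 0.186, 0.982, 0.0]
contact_force: [-0.6, 0.3, 0.9]
finger_gap: 85.4
grasp_force: 0.0
```

Run:
```python
from plan import *
print(cur()[0]);i,im=snap('wrist','w19');bars(i,im,0,640)
f=chute(207.6);b=(455,-107)
plan([(*b,14.5,68.4),(*b,130,68.4),(510,-200,300,76),(575,-290,312,84),(*f,312,90.9)])
```

```text
[ 455.7726864  -104.75394926  111.26429879]
bar [ 453.8 -107.2] [43.9 70.9] 68.5
[ 455.  -107.    14.5] 68.4 t [-0.0, -0.009, 0.388] r [0.0, 0.001, 0.003] rows 1.9
[ 455 -107  130] 68.4 t [0.0, 0.0, -0.462] r [0.0, 0.0, 0.0] rows 2.3
[ 510 -200  300] 76 t [-0.341, -0.265, -0.68] r [0.0, 0.0, -0.169] rows 4.0
[ 575 -290  312] 84 t [-0.339, -0.286, -0.048] r [0.0, 0.0, -0.178] rows 2.2
[ 597.1 -357.5  312. ] 90.9 t [-0.116, -0.259, 0.0] r [0.0, 0.0, -0.153] rows 1.4
```

send_rows --deltas '[{"grip": 1,"tx": 0.002,"ty": -0.009,"tz": 0.388,"rx": 0,"ry": 0,"rz": 0.002},{"grip": 1,"tx": 0.002,"ty": -0.009,"tz": 0.388,"rx": 0,"ry": 0,"rz": 0.002},{"grip": 1,"tx": 0.002,"ty": -0.009,"tz": 0.388,"rx": 0,"ry": 0,"rz": 0.002},{"grip": 1,"tx": 0.002,"ty": -0.009,"tz": 0.388,"rx": 0,"ry": 0,"rz": 0.002},{"grip": 1,"tx": 0.002,"ty": -0.009,"tz": 0.388,"rx": 0,"ry": 0,"rz": 0.002}]'

```text
time_s: 43.1
tcp_pos: [455.1, -108.3, 16.3]
orientation: [0.002, 0.188, 0.982, -0.0]
contact_force: [0.4, 0.5, 0.4]
finger_gap: 85.3
grasp_force: 0.0
```

send_rows --deltas '[{"grip": 0.3,"tx": 0,"ty": 0,"tz": 0,"rx": 0,"ry": 0,"rz": 0},{"grip": 0.3,"tx": 0,"ty": 0,"tz": 0,"rx": 0,"ry": 0,"rz": 0},{"grip": 0.3,"tx": 0,"ty": 0,"tz": 0,"rx": 0,"ry": 0,"rz": 0},{"grip": 0.3,"tx": 0,"ty": 0,"tz": 0,"rx": 0,"ry": 0,"rz": 0},{"grip": 0.3,"tx": 0,"ty": 0,"tz": 0,"rx": 0,"ry": 0,"rz": 0},{"grip": 0.3,"tx": 0,"ty": 0,"tz": 0,"rx": 0,"ry": 0,"rz": 0}]'

```text
time_s: 43.7
tcp_pos: [454.5, -108.6, 15.2]
orientation: [0.001, 0.188, 0.982, -0.0]
contact_force: [-1.4, 1.5, 13.4]
finger_gap: 44.0
grasp_force: 40.9
```

send_rows --deltas '[{"grip": 0.3,"tx": 0,"ty": 0,"tz": -0.462,"rx": 0,"ry": 0,"rz": 0},{"grip": 0.3,"tx": 0,"ty": 0,"tz": -0.462,"rx": 0,"ry": 0,"rz": 0},{"grip": 0.3,"tx": 0,"ty": 0,"tz": -0.462,"rx": 0,"ry": 0,"rz": 0},{"grip": 0.3,"tx": 0,"ty": 0,"tz": -0.462,"rx": 0,"ry": 0,"rz": 0}]'

```text
time_s: 44.1
tcp_pos: [454.9, -108.8, 132.2]
orientation: [0.003, 0.188, 0.982, -0.0]
contact_force: [-0.3, 1.0, -0.5]
finger_gap: 44.6
grasp_force: 42.3
```

send_rows --deltas '[{"grip": 0.3,"tx": -0.341,"ty": -0.265,"tz": -0.68,"rx": 0,"ry": 0,"rz": -0.169},{"grip": 0.3,"tx": -0.341,"ty": -0.265,"tz": -0.68,"rx": 0,"ry": 0,"rz": -0.169},{"grip": 0.3,"tx": -0.341,"ty": -0.265,"tz": -0.68,"rx": 0,"ry": 0,"rz": -0.169},{"grip": 0.3,"tx": -0.341,"ty": -0.265,"tz": -0.68,"rx": 0,"ry": 0,"rz": -0.169},{"grip": 0.3,"tx": -0.341,"ty": -0.265,"tz": -0.68,"rx": 0,"ry": 0,"rz": -0.169},{"grip": 0.3,"tx": -0.341,"ty": -0.265,"tz": -0.68,"rx": 0,"ry": 0,"rz": -0.169},{"grip": 0.3,"tx": -0.341,"ty": -0.265,"tz": -0.68,"rx": 0,"ry": 0,"rz": -0.169}]'

```text
time_s: 44.8
tcp_pos: [507.9, -200.9, 297.4]
orientation: [-0.002, 0.123, 0.992, 0.001]
contact_force: [0.3, 0.9, -1.7]
finger_gap: 44.5
grasp_force: 42.3
```

send_rows --deltas '[{"grip": 0.3,"tx": -0.339,"ty": -0.286,"tz": -0.048,"rx": 0,"ry": 0,"rz": -0.178},{"grip": 0.3,"tx": -0.339,"ty": -0.286,"tz": -0.048,"rx": 0,"ry": 0,"rz": -0.178},{"grip": 0.3,"tx": -0.339,"ty": -0.286,"tz": -0.048,"rx": 0,"ry": 0,"rz": -0.178},{"grip": 0.3,"tx": -0.339,"ty": -0.286,"tz": -0.048,"rx": 0,"ry": 0,"rz": -0.178},{"grip": 0.3,"tx": -0.339,"ty": -0.286,"tz": -0.048,"rx": 0,"ry": 0,"rz": -0.178}]'

```text
time_s: 45.3
tcp_pos: [572.8, -290.4, 309.9]
orientation: [-0.001, 0.053, 0.999, 0.001]
contact_force: [-0.4, -0.3, 0.1]
finger_gap: 44.3
grasp_force: 42.3
```

send_rows --deltas '[{"grip": 0.3,"tx": -0.118,"ty": -0.263,"tz": 0,"rx": 0,"ry": 0,"rz": -0.153},{"grip": 0.3,"tx": -0.118,"ty": -0.263,"tz": 0,"rx": 0,"ry": 0,"rz": -0.153},{"grip": 0.3,"tx": -0.118,"ty": -0.263,"tz": 0,"rx": 0,"ry": 0,"rz": -0.153},{"grip": 0.3,"tx": -0.118,"ty": -0.263,"tz": 0,"rx": 0,"ry": 0,"rz": -0.153},{"grip": 0.3,"tx": -0.118,"ty": -0.263,"tz": 0,"rx": 0,"ry": 0,"rz": -0.153}]'

```text
time_s: 45.8
tcp_pos: [595.6, -358.5, 311.7]
orientation: [-0.0, -0.007, 1.0, 0.0]
contact_force: [0.1, 0.3, -1.2]
finger_gap: 43.9
grasp_force: 42.3
```

Run:
```python
from plan import *
f=chute(207.6);print(cur()[0],get_obs()['finger_gap'])
plan([(*f,279,90.9)])
```

```text
[ 595.59484651 -358.47909453  311.7128511 ] 43.915471250179074
[ 597.1 -357.5  279. ] 90.9 t [-0.006, 0.004, 0.131] r [0.001, -0.0, -0.001] rows 0.7
```

send_rows --deltas '[{"grip": 0.3,"tx": -0.006,"ty": 0.003,"tz": 0.133,"rx": 0,"ry": 0,"rz": 0},{"grip": 0.3,"tx": -0.006,"ty": 0.003,"tz": 0.133,"rx": 0,"ry": 0,"rz": 0},{"grip": 0.3,"tx": -0.006,"ty": 0.003,"tz": 0.133,"rx": 0,"ry": 0,"rz": 0},{"grip": 0.3,"tx": -0.006,"ty": 0.003,"tz": 0.133,"rx": 0,"ry": 0,"rz": 0},{"grip": 0.3,"tx": -0.006,"ty": 0.003,"tz": 0.133,"rx": 0,"ry": 0,"rz": 0}]'

```text
time_s: 46.3
tcp_pos: [597.6, -359.3, 279.6]
orientation: [0.001, -0.007, 1.0, -0.0]
contact_force: [1.1, 0.6, -1.3]
finger_gap: 44.0
grasp_force: 42.3
```

send_rows --deltas '[{"grip": 1,"tx": 0,"ty": 0,"tz": 0,"rx": 0,"ry": 0,"rz": 0},{"grip": 1,"tx": 0,"ty": 0,"tz": 0,"rx": 0,"ry": 0,"rz": 0},{"grip": 1,"tx": 0,"ty": 0,"tz": 0,"rx": 0,"ry": 0,"rz": 0},{"grip": 1,"tx": 0,"ty": 0,"tz": 0,"rx": 0,"ry": 0,"rz": 0},{"grip": 1,"tx": 0,"ty": 0,"tz": 0,"rx": 0,"ry": 0,"rz": 0},{"grip": 1,"tx": 0,"ty": 0,"tz": 0,"rx": 0,"ry": 0,"rz": 0}]'

```text
time_s: 46.9
tcp_pos: [597.4, -359.3, 278.2]
orientation: [-0.0, -0.007, 1.0, 0.0]
contact_force: [-0.1, 0.2, 0.2]
finger_gap: 85.0
grasp_force: 0.0
```

send_rows --deltas '[{"grip": 1,"tx": 0.189,"ty": 0,"tz": -0.166,"rx": 0,"ry": 0,"rz": 0},{"grip": 1,"tx": 0.189,"ty": 0,"tz": -0.166,"rx": 0,"ry": 0,"rz": 0},{"grip": 1,"tx": 0.749,"ty": 0,"tz": 0.314,"rx": 0,"ry": 0,"rz": 0},{"grip": 1,"tx": 0.749,"ty": 0,"tz": 0.314,"rx": 0,"ry": 0,"rz": 0},{"grip": 1,"tx": 0.749,"ty": 0,"tz": 0.314,"rx": 0,"ry": 0,"rz": 0},{"grip": 1,"tx": 0.749,"ty": 0,"tz": 0.314,"rx": 0,"ry": 0,"rz": 0},{"grip": 1,"tx": 0.749,"ty": 0,"tz": 0.314,"rx": 0,"ry": 0,"rz": 0},{"grip": 1,"tx": 0.749,"ty": 0,"tz": 0.314,"rx": 0,"ry": 0,"rz": 0}]'

```text
time_s: 47.7
tcp_pos: [410.5, -362.4, 200.1]
orientation: [0.0, -0.006, 1.0, -0.0]
contact_force: [0.2, 0.4, 1.0]
finger_gap: 85.4
grasp_force: 0.0
```

send_rows --deltas '[{"grip": 1,"tx": 0,"ty": 0,"tz": 0,"rx": 0,"ry": 0,"rz": 0},{"grip": 1,"tx": 0,"ty": 0,"tz": 0,"rx": 0,"ry": 0,"rz": 0},{"grip": 1,"tx": 0,"ty": 0,"tz": 0,"rx": 0,"ry": 0,"rz": 0},{"grip": 1,"tx": 0,"ty": 0,"tz": 0,"rx": 0,"ry": 0,"rz": 0},{"grip": 1,"tx": 0,"ty": 0,"tz": 0,"rx": 0,"ry": 0,"rz": 0}]'

```text
time_s: 48.2
tcp_pos: [410.4, -361.8, 199.9]
orientation: [0.0, -0.007, 1.0, -0.0]
contact_force: [0.3, -0.4, -0.7]
finger_gap: 85.4
grasp_force: 0.0
```

Run:
```python
from plan import *
p=cur()[0]; i,im=snap('wrist','w20');print(p)
D=disc(i,im,44); print(D); b=D[0][2][:2] if D else (430,-356)
B=np.array([463.8,331.0])
plan([(*b,43,90.9),(*b,180,90.9),(455,-140,180,91),(460,80,180,93),(*(B+[0,-60]),180,94),(*B,110,94),(*B,54,94)])
```

```text
[ 410.37710501 -361.84760594  199.86005615]
[(array([321.5, 244.8]), 390, array([ 428.6, -359.2,   44. ]))]
[ 428.6 -359.2   43. ] 90.9 t [-0.073, 0.01, 0.627] r [-0.0, 0.0, -0.002] rows 3.2
[ 428.6 -359.2  180. ] 90.9 t [0.0, 0.0, -0.548] r [0.0, 0.0, 0.0] rows 2.7
[ 455 -140  180] 91 t [-0.119, 0.875, 0.0] r [0.0, 0.0, -0.002] rows 4.4
[460  80 180] 93 t [-0.035, 0.88, 0.0] r [0.0, 0.0, -0.044] rows 4.4
[463.8 271.  180. ] 94 t [-0.055, 0.762, 0.0] r [0.0, 0.0, -0.022] rows 3.8
[463.8 331.  110. ] 94 t [-0.017, 0.239, 0.28] r [0.0, 0.0, 0.0] rows 1.8
[463.8 331.   54. ] 94 t [0.0, 0.0, 0.224] r [0.0, 0.0, 0.0] rows 1.1
```

send_rows --deltas '[{"grip": 1,"tx": -0.073,"ty": 0.01,"tz": 0.32,"rx": 0,"ry": 0,"rz": 0},{"grip": 1,"tx": -0.073,"ty": 0.01,"tz": 0.32,"rx": 0,"ry": 0,"rz": 0},{"grip": 1,"tx": -0.073,"ty": 0.01,"tz": 0.626,"rx": 0,"ry": 0,"rz": 0},{"grip": 1,"tx": -0.073,"ty": 0.01,"tz": 0.626,"rx": 0,"ry": 0,"rz": 0},{"grip": 1,"tx": -0.073,"ty": 0.01,"tz": 0.626,"rx": 0,"ry": 0,"rz": 0},{"grip": 1,"tx": -0.073,"ty": 0.01,"tz": 0.626,"rx": 0,"ry": 0,"rz": 0}]'

```text
time_s: 48.85
tcp_pos: [428.6, -359.4, 43.7]
orientation: [-0.0, -0.007, 1.0, 0.0]
contact_force: [0.3, -0.1, -0.0]
finger_gap: 85.6
grasp_force: 0.0
```

send_rows --deltas '[{"grip": 0.3,"tx": 0,"ty": 0,"tz": 0,"rx": 0,"ry": 0,"rz": 0},{"grip": 0.3,"tx": 0,"ty": 0,"tz": 0,"rx": 0,"ry": 0,"rz": 0},{"grip": 0.3,"tx": 0,"ty": 0,"tz": 0,"rx": 0,"ry": 0,"rz": 0},{"grip": 0.3,"tx": 0,"ty": 0,"tz": 0,"rx": 0,"ry": 0,"rz": 0},{"grip": 0.3,"tx": 0,"ty": 0,"tz": 0,"rx": 0,"ry": 0,"rz": 0},{"grip": 0.3,"tx": 0,"ty": 0,"tz": 0,"rx": 0,"ry": 0,"rz": 0}]'

```text
time_s: 49.45
tcp_pos: [428.8, -359.6, 44.6]
orientation: [0.001, -0.007, 1.0, -0.001]
contact_force: [-0.3, 1.4, 8.0]
finger_gap: 43.6
grasp_force: 39.7
```

send_rows --deltas '[{"grip": 0.3,"tx": 0,"ty": 0,"tz": -0.548,"rx": 0,"ry": 0,"rz": 0},{"grip": 0.3,"tx": 0,"ty": 0,"tz": -0.548,"rx": 0,"ry": 0,"rz": 0},{"grip": 0.3,"tx": 0,"ty": 0,"tz": -0.548,"rx": 0,"ry": 0,"rz": 0},{"grip": 0.3,"tx": 0,"ty": 0,"tz": -0.548,"rx": 0,"ry": 0,"rz": 0},{"grip": 0.3,"tx": 0,"ty": 0,"tz": -0.548,"rx": 0,"ry": 0,"rz": 0}]'

```text
time_s: 49.95
tcp_pos: [428.4, -359.1, 181.1]
orientation: [0.001, -0.007, 1.0, -0.001]
contact_force: [-0.1, -0.8, -0.8]
finger_gap: 43.3
grasp_force: 41.8
```

send_rows --deltas '[{"grip": 0.3,"tx": -0.119,"ty": 0.875,"tz": 0,"rx": 0,"ry": 0,"rz": 0},{"grip": 0.3,"tx": -0.119,"ty": 0.875,"tz": 0,"rx": 0,"ry": 0,"rz": 0},{"grip": 0.3,"tx": -0.119,"ty": 0.875,"tz": 0,"rx": 0,"ry": 0,"rz": 0},{"grip": 0.3,"tx": -0.119,"ty": 0.875,"tz": 0,"rx": 0,"ry": 0,"rz": 0},{"grip": 0.3,"tx": -0.119,"ty": 0.875,"tz": 0,"rx": 0,"ry": 0,"rz": 0},{"grip": 0.3,"tx": -0.119,"ty": 0.875,"tz": 0,"rx": 0,"ry": 0,"rz": 0}]'

```text
time_s: 50.55
tcp_pos: [454.5, -137.3, 179.2]
orientation: [-0.001, -0.009, 1.0, 0.001]
contact_force: [-1.1, -0.5, -1.1]
finger_gap: 43.6
grasp_force: 41.8
```

send_rows --deltas '[{"grip": 0.3,"tx": -0.035,"ty": 0.88,"tz": 0,"rx": 0,"ry": 0,"rz": -0.044},{"grip": 0.3,"tx": -0.035,"ty": 0.88,"tz": 0,"rx": 0,"ry": 0,"rz": -0.044},{"grip": 0.3,"tx": -0.035,"ty": 0.88,"tz": 0,"rx": 0,"ry": 0,"rz": -0.044},{"grip": 0.3,"tx": -0.035,"ty": 0.88,"tz": 0,"rx": 0,"ry": 0,"rz": -0.044},{"grip": 0.3,"tx": -0.035,"ty": 0.88,"tz": 0,"rx": 0,"ry": 0,"rz": -0.044},{"grip": 0.3,"tx": -0.035,"ty": 0.88,"tz": 0,"rx": 0,"ry": 0,"rz": -0.044}]'

```text
time_s: 51.15
tcp_pos: [460.6, 81.6, 179.4]
orientation: [-0.001, -0.026, 1.0, 0.0]
contact_force: [-0.9, -0.2, -1.5]
finger_gap: 43.5
grasp_force: 41.8
```

send_rows --deltas '[{"grip": 0.3,"tx": -0.055,"ty": 0.762,"tz": 0,"rx": 0,"ry": 0,"rz": -0.022},{"grip": 0.3,"tx": -0.055,"ty": 0.762,"tz": 0,"rx": 0,"ry": 0,"rz": -0.022},{"grip": 0.3,"tx": -0.055,"ty": 0.762,"tz": 0,"rx": 0,"ry": 0,"rz": -0.022},{"grip": 0.3,"tx": -0.055,"ty": 0.762,"tz": 0,"rx": 0,"ry": 0,"rz": -0.022},{"grip": 0.3,"tx": -0.055,"ty": 0.762,"tz": 0,"rx": 0,"ry": 0,"rz": -0.022},{"grip": 0.3,"tx": -0.055,"ty": 0.762,"tz": 0,"rx": 0,"ry": 0,"rz": -0.022},{"grip": 0.3,"tx": -0.055,"ty": 0.762,"tz": 0,"rx": 0,"ry": 0,"rz": -0.022}]'

```text
time_s: 51.85
tcp_pos: [465.5, 269.4, 179.7]
orientation: [-0.001, -0.032, 0.999, -0.0]
contact_force: [-0.4, -0.8, -1.0]
finger_gap: 43.5
grasp_force: 41.8
```

Run:
```python
from plan import *
p,R=cur(); i,im=snap('wrist','w21');D=disc(i,im,p[2]);print(p,D, [R.T@(d[2]-p) for d in D])
B=(463.8,331);plan([(*B,110,94),(*B,54,94)])
```

```text
[465.5113551  269.44127192 179.69585167] [(array([319.1, 312.3]), 1624, array([465.6, 269.8, 179.7])), (array([388.4, 269.1]), 376, array([443.5, 297.6, 179.7])), (array([392.9, 185.8]), 470, array([408.6, 295.1, 179.7]))] [array([-0.11151984,  0.35228434, -0.00447548]), array([2.01554177e+01, 2.95156375e+01, 4.18378095e-03]), array([5.51439185e+01, 2.92646332e+01, 4.67134401e-02])]
[463.8 331.  110. ] 94 t [-0.009, 0.246, 0.28] r [-0.0, -0.001, -0.008] rows 1.9
[463.8 331.   54. ] 94 t [0.0, 0.0, 0.224] r [0.0, 0.0, 0.0] rows 1.1
```

send_rows --deltas '[{"grip": 0.3,"tx": -0.009,"ty": 0.24,"tz": 0.28,"rx": 0,"ry": 0,"rz": -0.006},{"grip": 0.3,"tx": -0.009,"ty": 0.24,"tz": 0.28,"rx": 0,"ry": 0,"rz": -0.006},{"grip": 0.3,"tx": -0.009,"ty": 0.24,"tz": 0.28,"rx": 0,"ry": 0,"rz": -0.006},{"grip": 0.3,"tx": -0.009,"ty": 0.24,"tz": 0.28,"rx": 0,"ry": 0,"rz": -0.006},{"grip": 0.3,"tx": -0.009,"ty": 0.24,"tz": 0.28,"rx": 0,"ry": 0,"rz": -0.006}]'

```text
time_s: 52.4
tcp_pos: [464.2, 330.0, 111.2]
orientation: [0.0, -0.035, 0.999, 0.0]
contact_force: [-0.1, -0.3, -1.6]
finger_gap: 43.4
grasp_force: 41.8
```

send_rows --deltas '[{"grip": 0.3,"tx": 0,"ty": 0,"tz": 0.12,"rx": 0,"ry": 0,"rz": 0},{"grip": 0.3,"tx": 0,"ty": 0,"tz": 0.216,"rx": 0,"ry": 0,"rz": 0},{"grip": 0.3,"tx": 0,"ty": 0,"tz": 0.216,"rx": 0,"ry": 0,"rz": 0},{"grip": 0.3,"tx": 0,"ty": 0,"tz": 0.216,"rx": 0,"ry": 0,"rz": 0},{"grip": 0.3,"tx": 0,"ty": 0,"tz": 0.216,"rx": 0,"ry": 0,"rz": 0},{"grip": 0.3,"tx": 0,"ty": 0,"tz": 0.216,"rx": 0,"ry": 0,"rz": 0},{"grip": 0.3,"tx": 0,"ty": 0,"tz": 0.216,"rx": 0,"ry": 0,"rz": 0},{"grip": 0.3,"tx": 0,"ty": 0,"tz": 0.216,"rx": 0,"ry": 0,"rz": 0}]'

```text
time_s: 53.2
tcp_pos: [463.7, 331.2, 56.8]
orientation: [0.0, -0.035, 0.999, 0.0]
contact_force: [0.3, -0.8, -1.0]
finger_gap: 43.5
grasp_force: 41.8
```

Run:
```python
from plan import *
p,R=cur(); i,im=snap('wrist','w22');print(p,disc(i,im,54))
plan([(463.8,331,53,94)])
```

```text
[463.71095549 331.16252338  56.83061862] [(array([319. , 312.3]), 1632, array([465.3, 331.6,  54. ]))]
[463.8 331.   53. ] 94 t [-0.001, -0.001, 0.015] r [0.0, 0.001, 0.001] rows 0.1
```

send_rows --deltas '[{"grip": 0.3,"tx": 0,"ty": -0.001,"tz": 0.012,"rx": 0,"ry": 0,"rz": 0},{"grip": 0.3,"tx": 0,"ty": -0.001,"tz": 0.012,"rx": 0,"ry": 0,"rz": 0},{"grip": 0.3,"tx": 0,"ty": -0.001,"tz": 0.012,"rx": 0,"ry": 0,"rz": 0},{"grip": 0.3,"tx": 0,"ty": -0.001,"tz": 0.012,"rx": 0,"ry": 0,"rz": 0},{"grip": 0.3,"tx": 0,"ty": -0.001,"tz": 0.012,"rx": 0,"ry": 0,"rz": 0},{"grip": 0.3,"tx": 0,"ty": -0.001,"tz": 0.012,"rx": 0,"ry": 0,"rz": 0}]'

```text
time_s: 53.85
tcp_pos: [463.7, 330.9, 53.4]
orientation: [0.0, -0.035, 0.999, 0.0]
contact_force: [0.6, 1.1, 3.8]
finger_gap: 43.4
grasp_force: 43.3
```

send_rows --deltas '[{"grip": 0.65,"tx": 0,"ty": 0,"tz": 0,"rx": 0,"ry": 0,"rz": 0},{"grip": 0.65,"tx": 0,"ty": 0,"tz": 0,"rx": 0,"ry": 0,"rz": 0},{"grip": 0.65,"tx": 0,"ty": 0,"tz": 0,"rx": 0,"ry": 0,"rz": 0},{"grip": 0.65,"tx": 0,"ty": 0,"tz": 0,"rx": 0,"ry": 0,"rz": 0}]'

```text
time_s: 54.25
tcp_pos: [463.5, 330.8, 53.2]
orientation: [-0.0, -0.035, 0.999, -0.0]
contact_force: [0.2, 0.2, 0.3]
finger_gap: 55.3
grasp_force: 0.0
```

send_rows --deltas '[{"grip": 0.8,"tx": 0,"ty": 0,"tz": -0.4,"rx": 0,"ry": 0,"rz": 0},{"grip": 0.8,"tx": 0,"ty": 0,"tz": -0.4,"rx": 0,"ry": 0,"rz": 0},{"grip": 0.8,"tx": 0,"ty": 0,"tz": -0.4,"rx": 0,"ry": 0,"rz": 0},{"grip": 0.8,"tx": 0,"ty": 0,"tz": -0.6,"rx": 0,"ry": 0,"rz": 0},{"grip": 0.8,"tx": 0,"ty": 0,"tz": -0.6,"rx": 0,"ry": 0,"rz": 0},{"grip": 1,"tx": 0,"ty": 0,"tz": -0.6,"rx": 0,"ry": 0,"rz": 0},{"grip": 1,"tx": 0,"ty": 0,"tz": -0.6,"rx": 0,"ry": 0,"rz": 0}]'

```text
time_s: 54.95
tcp_pos: [463.2, 330.6, 202.4]
orientation: [-0.001, -0.035, 0.999, -0.0]
contact_force: [-0.2, 0.2, -0.2]
finger_gap: 85.0
grasp_force: 0.0
```

Run:
```python
from plan import *
print(cur()[0],get_obs()['time_s']); i,im=snap('wrist','w23');print(disc(i,im,29),disc(i,im,53))
t,im=snap('top','t23'); print('top');bars(t,im)
```

```text
[463.18595975 330.59727077 202.44488518] 54.95
[(array([318.8, 327.2]), 255, array([574.3, 338.4,  29. ])), (array([319.5, 227.9]), 427, array([470.3, 331.7,  29. ]))] [(array([318.8, 327.2]), 255, array([559.9, 337.4,  53. ])), (array([319.5, 227.9]), 427, array([464. , 331.2,  53. ]))]
top
```

View pics/w23.png

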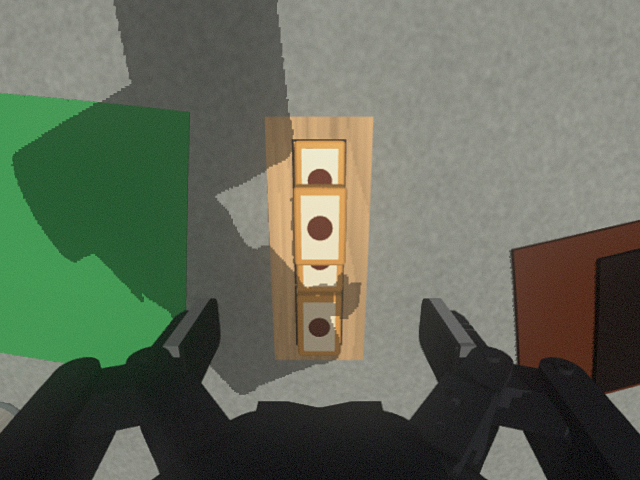

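The picture shows three stamped bars end to end in the outlines. The fourth is centred over the joint, stamped face up (disc at (319,228)), and the mat is empty.

```bash
python3 -c "
from plant import ctrl
print(ctrl.close_job())"
```

```text
the job is handed in; nothing more can be done
None
```

I ran all four bars on the mat through the chute and stacked them stamped face up, three in the drawn outlines and one over the a1–a2 joint, then handed the job in after about 55 s of robot time; no verdict came back.

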